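Nest the biscuit cutters in their tray

TASK

Put the set of four round biscuit cutters away in the wooden tray: stand the smallest in the tray near the middle first, then set the second over it, the third over that and the largest over them all, letting each go before fetching the next. Each must end upright and flat on the tray's floor inside the next larger; leave the white pot and the spice jar where they are.

Things in the scene. Friction and masses are not known exactly. Their poses are not given: they have to be found in the camera images.
- tray_floor (a point): Round turned-wood tray, 160 mm across, with a low rim standing 14 mm above the worktop; it does not move. This point is the centre of its flat floor, which is 5 mm above the worktop and about 71 mm in clear radius; z up.
- cutter_smallest_grip (a point): The smallest of four biscuit cutters: open steel ring, outer diameter 54 mm, wall 2 mm, 30 mm high, with a bail handle on top. Point: centre of the handle's black sleeve (12 mm thick, 28 mm long, along x), on the ring's axis, 50 mm above the ring's lower edge.
- cutter_second_grip (a point): The second smallest of four biscuit cutters: open steel ring, outer diameter 72 mm, wall 2 mm, 36 mm high, with a bail handle on top. Point: centre of the handle's black sleeve (12 mm thick, 28 mm long, along x), on the ring's axis, 70 mm above the ring's lower edge. Nested over the next smaller: 5 mm play all round, 8 mm of air between the sleeves, so grip with the fingertips at most 10 mm below the point.
- cutter_third_grip (a point): The third smallest of four biscuit cutters: open steel ring, outer diameter 90 mm, wall 2 mm, 42 mm high, with a bail handle on top. Point: centre of the handle's black sleeve (12 mm thick, 28 mm long, along x), on the ring's axis, 90 mm above the ring's lower edge. Nested over the next smaller: 5 mm play all round, 8 mm of air between the sleeves, so grip with the fingertips at most 10 mm below the point.
- cutter_largest_grip (a point): The largest of four biscuit cutters: open steel ring, outer diameter 108 mm, wall 2 mm, 48 mm high, with a bail handle on top. Point: centre of the handle's black sleeve (12 mm thick, 28 mm long, along x), on the ring's axis, 110 mm above the ring's lower edge. Nested over the next smaller: 5 mm play all round, 8 mm of air between the sleeves, so grip with the fingertips at most 10 mm below the point.
- lidded_pot_center (a point): Small lidded white pot, 74 x 74 x 64 mm, a bystander standing near the cutters; the point is its centre, 32 mm up.
- spice_jar_center (a point): Glass spice jar with a steel lid, 47 mm across and 102 mm high, a bystander near the tray; the point is its centre, 51 mm up. Beside it, at the back between tray and cutters, a fixed coffee machine 0.37 m high stands beyond x = 0.57; its handle juts out to x = 0.49 (y = 0.07, 0.12 to 0.18 m up): carry things past in front of it.
There are look-alikes about, which are no part of the job. What is shaped like the part that bears cutter_smallest_grip but orange is not meant.

How it is judged:
By the outcome, as a careful person would: the job done as asked, in the order asked, and still so for the second after the job is handed in, with the robot touching nothing.
It also fails if it takes over 125 s, if anything falls off the work surface, if the arm or the gripper's body presses on something with over 40 N, if the wrist force passes 120 N, or if a joint passes its speed limit or range.

ROBOT

A 6-joint arm with a two-finger parallel gripper is mounted at the origin on a cart in front of the work surface, level with it; the furniture and walls round the work are solid. World frame = base frame: x ahead of the robot, y to its left, z up, the work surface at z = 0. Lengths are in mm, angles in rad, forces in N, time in s.
With the tool pointing down it reaches from about 300 to 1000 mm from the base axis. Payload 5.1 kg.
Tool frame: the origin (TCP) lies at the very end of the fingers, on their centre line; the grasp point (between the pads) lies 19 mm behind it; z points along the fingers, y is the line along which they close (so a half turn about z gives the same grasp; the last joint's range is limited). The gripper opens to 95 mm and grips with 3 to 60 N. Pads are 20 mm wide; open, the fingers measure 119 mm over their backs; the gripper's body (75 mm by 180 mm) begins 59 mm behind the grasp point.
Start: joints at [1.062, 0.124, 1.65, -0, 1.367, -0.083], TCP at [268.501, 591.939, 214.656] pointing down, gripper open.
Joint ranges: [-2.61, 2.61], [-1.02, 2.33], [0.03, 2.71], [-1.35, 4.49], [0.32, 2.68], [-2.91, 2.91]. Speed limits (rad/s): [2.57, 2.57, 3.14, 3.14, 3.14, 3.14].

INTERFACE

Orientations are given as a rotation vector (axis times angle).
In Python, from plant import monitor, imaging, job_done gives the robot as it stands.
- The arm moves only by the tool move_arm, never from a script. Its argument "increments" is a list of rows, each a list of 6 numbers: the shift along the tool's x, y, z in m, then the turn, a rotation vector about the tool's x, y, z in rad. A call has 1 to 8 rows; each row is the pose to reach, as a shift and turn from the pose commanded when the call began, along the tool's axes at that moment; what a row does not reach only later rows make up. A row lasts 1/12 s, in which the tool goes at most 41.7 mm and 7.16 degrees, less where a joint would pass 70% of its speed; a pose out of reach is approached as far as the arm can. A call with a gripper value outside its range is refused whole. "hand" is the finger opening in m, from 0 to 0.0951, set as the call begins (left out, the last holds). The fingers move at their own pace and stop on an object; "newtons" is the grip in N (left out, the last holds). Time passes only in rows, so rows that repeat a pose let the fingers close. It gives the time, the measured TCP pose, the force, the opening and the grip force at its end, in the units of the state.
- monitor.read_state(): the state, without advancing time (a new reading comes with each control period).
- imaging.camera(name): name is "scene" or "top" or "wrist"; returns a dict with "color" (420x560x3 uint8, red, green, blue), "vfov" (degrees; the focal length in pixels is half the picture's height over the tangent of half this angle, whatever the lens; pixels are square), "cx", "cy" (the principal point, pixels), "view" (4x4, takes a point from world to camera coordinates). Camera axes: x right, y up, looking along -z (the intrinsics and any distortion apply to the point x, -y, -z); pixel columns grow to the right and rows downward; lengths in mm; the calibration is good to about 2 mm. A picture is of the moment at which its call begins. There is no depth.
- job_done(): hands the job in; it is judged then, once.
The state is a dict: "time_s": time; "joint_positions": joint angles; "qvel": joint speeds; "effort": joint torques, N m; "tool_pos": TCP position; "orientation": TCP orientation; "contact_force": force on the tool from outside, world axes, zero at the start; "torque": the same for the moment, N m; "finger_gap": finger opening in mm; "grasp_force": force on a finger pad.
Only numpy, scipy, OpenCV 4.12 (cv2) and the standard library are available. Lean on these libraries where they do the work, as an engineer would, in place of code of your own. Each camera call takes 0.05 s, during which the arm holds its last target. There are 200 camera calls.

## Working session

There is one attempt and no reset: what is moved stays moved. The work goes in short steps, Python scripts to look and compute and a tool call to move; the robot and the scene stay as the last step left them, time stands still between calls to the robot, and variables do not carry over. Pictures are saved under pics/ and viewed, at most 14 in all, crops included, and the job is handed in when it is done.

Besides the shell and the picture viewer there is one more tool, called after "Request:" by a JSON object that holds its "name" and its "arguments". move_arm: Moves the arm, as the interface text tells. Its arguments: {"type":"object","properties":{"increments":{"type":"array","items":{"type":"array","items":{"type":"number"}}},"hand":{"type":"number"},"newtons":{"type":"number"}},"required":["increments"]}

```bash
mkdir -p pics; ls; cat > h.py <<'E'
import numpy as np,cv2
from plant import monitor,imaging
def shot(n,f=None):
    c=imaging.camera(n)
    if f: cv2.imwrite('pics/'+f,c['color'][:,:,::-1])
    return c
def K(c):
    f=c['color'].shape[0]/2/np.tan(np.radians(c['vfov'])/2); return f
def proj(c,p):
    q=c['view']@np.r_[p,1]; f=K(c); return np.array([c['cx']+f*q[0]/-q[2],c['cy']-f*q[1]/-q[2]])
def ray(c,uv):
    f=K(c);R=c['view'][:3,:3];t=c['view'][:3,3]
    d=R.T@np.array([(uv[0]-c['cx'])/f,-(uv[1]-c['cy'])/f,-1]);return -R.T@t,d
def atz(c,uv,z):
    o,d=ray(c,uv);return o+d*(z-o[2])/d[2]
E
python3 - <<'E'
from h import *
import pickle
for n in('top','scene','wrist'):
    c=shot(n,n+'1.png');pickle.dump(c,open(n+'1.pkl','wb'));print(n,c['vfov'],c['cx'],c['cy'],[k for k in c],(-c['view'][:3,:3].T@c['view'][:3,3]).round())
s=monitor.read_state();print(s)
E
```

```text
pics
top 54.53012807991619 286.0331353214296 207.57379114690002 ['color', 'vfov', 'cx', 'cy', 'view'] [ 386.  -10. 1005.]
scene 47.09072382112846 277.69354225651847 206.46540284891975 ['color', 'vfov', 'cx', 'cy', 'view'] [-118. -565.  718.]
wrist 68.58191971578995 279.17006769470856 207.6173644133432 ['color', 'vfov', 'cx', 'cy', 'view'] [201. 623. 384.]
{'time_s': 0.15, 'joint_positions': array([ 1.06240518e+00,  1.24341610e-01,  1.65135087e+00, -1.71642444e-05,
        1.36746635e+00, -8.26214450e-02]), 'qvel': array([ 0.00109318, -0.00296363, -0.00254054,  0.00040752,  0.00083899,
        0.00117067]), 'effort': array([ 2.18352043e-04, -4.18187749e+01, -3.60473371e+01,  7.75987026e-02,
        4.68742533e-02, -6.77387175e-05]), 'tool_pos': array([268.2700261 , 591.52207847, 213.68385028]), 'orientation': array([-6.63658770e-01, -3.07024287e+00,  2.36087056e-03]), 'contact_force': array([0.69504684, 0.42539514, 0.24216739]), 'torque': array([0.00475217, 0.01264965, 0.02839044]), 'grasp_force': 0.0, 'finger_gap': 95.26947563698772}
```

View pics/top1.png

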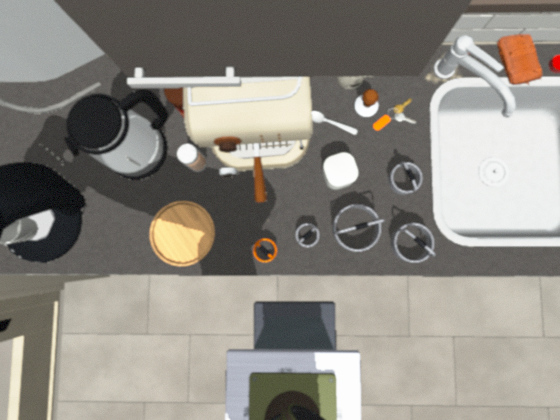

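View pics/scene1.png

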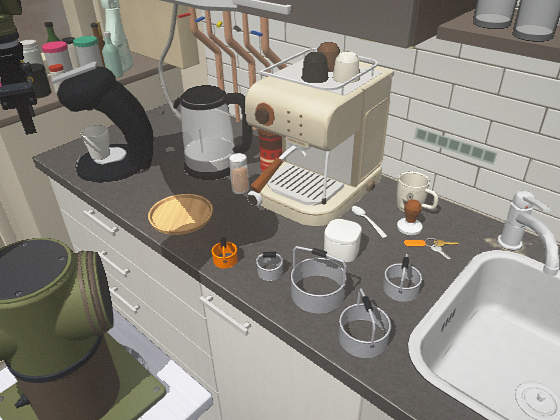

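The top view shows an orange ring at (265,250) and steel rings at (307,235), (406,178), (414,242) and (358,228). The tray is at (182,234). The orange one is the look-alike, so steel (307,235) fits "smallest". I'll confirm that in an enlarged crop.

```bash
python3 - <<'E'
from h import *
a=cv2.imread('pics/top1.png')[145:275,245:445];cv2.imwrite('pics/c1.png',cv2.resize(a,None,fx=4,fy=4,interpolation=cv2.INTER_CUBIC))
a=cv2.imread('pics/scene1.png')[215:365,205:430];cv2.imwrite('pics/c2.png',cv2.resize(a,None,fx=3.5,fy=3.5,interpolation=cv2.INTER_CUBIC))
E
```

```text
(no output)
```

View pics/c1.png

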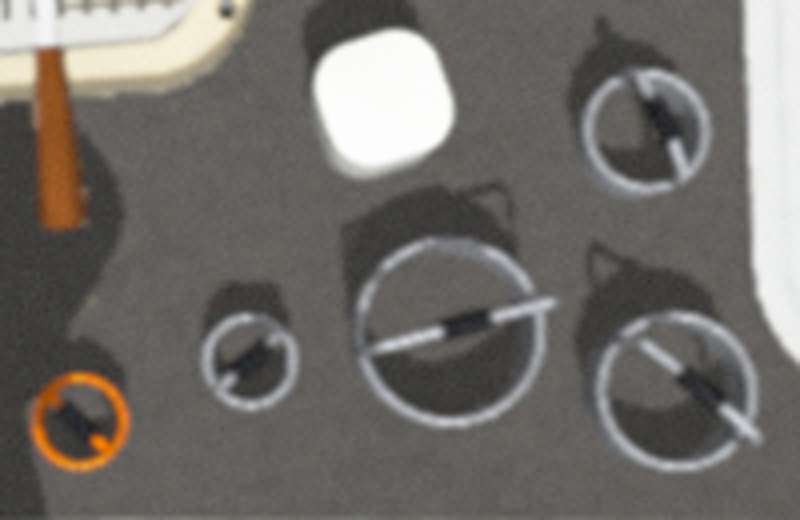

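View pics/c2.png

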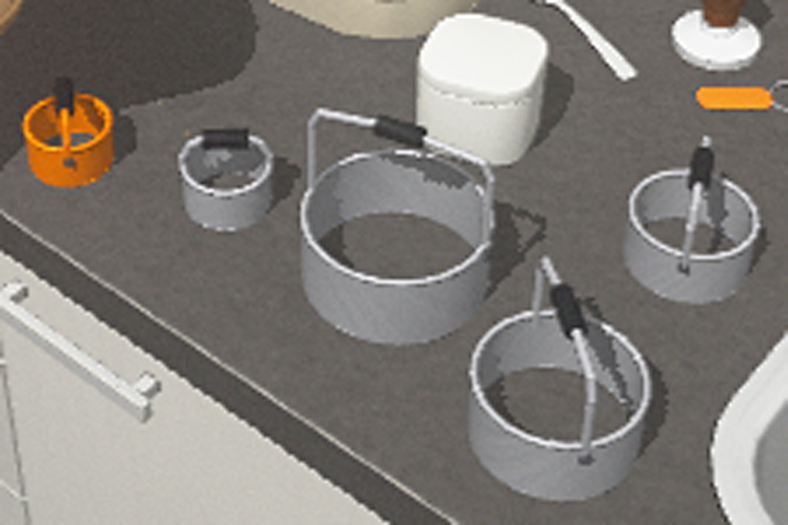

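The crops confirm it. In crop px, the steel ring at (250,361) is the smallest, and the orange one at (80,421) is the decoy. Ring sizes give second (646,132), third (676,391) and largest (451,331). I'll compute poses next.

```bash
cat > pos.py <<'E'
from h import *
import pickle
from scipy.optimize import least_squares
c=pickle.load(open('top1.pkl','rb'));s=pickle.load(open('scene1.pkl','rb'))
T=lambda p:np.array(p)/4+[244.6,144.6]
S=lambda p:np.array(p)/3.5+[204.6,214.6]
D={'small':((250,355),50,(250,361),30,(222,385),(280,338),(225,139)),
'second':((662,122),70,(646,132),36,(640,80),(685,175),(702,167)),
'third':((702,385),90,(676,391),42,(645,340),(758,438),(567,309)),
'large':((468,322),110,(451,331),48,(370,350),(552,302),(400,132))}
for n,(g,z,r,rz,a,b,sg) in D.items():
    A=atz(c,T(g),z);B=atz(c,T(r),rz);C=atz(s,S(sg),z);d=atz(c,T(b),z)-atz(c,T(a),z)
    print(n,A[:2].round(1),'rim',B[:2].round(1),'scene',C[:2].round(1),'axis deg',np.degrees(np.arctan2(d[1],d[0])).round(1))
print('tray',atz(c,(182,234),14).round(1),atz(s,(181,214),14).round(1))
print('pot',atz(c,T((384,100)),64).round(), 'jar',atz(c,(190,156),102).round())
h=cv2.cvtColor(c['color'],cv2.COLOR_RGB2HSV)
m=((h[...,0]>8)&(h[...,0]<28)&(h[...,1]>70)&(h[...,2]>90)).astype(np.uint8);m[:195]=0;m[:,:140]=0;m[272:]=0;m[:,225:]=0
p=max(cv2.findContours(m,0,2)[0],key=cv2.contourArea);e=cv2.fitEllipse(p);print(e,atz(c,e[0],12).round(1))
E
python3 pos.py; python3 -c "
from scipy.spatial.transform import Rotation as R
print(R.from_rotvec([-6.63658770e-01,-3.07024287,2.36e-3]).as_matrix().round(3))"
```

```text
small [429.7 -35.1] rim [427.  -35.6] scene [428.5 -34.8] axis deg -51.0
second [ 563.6 -272.8] rim [ 564.  -272.7] scene [ 568.7 -271.8] axis deg -156.6
third [ 411.6 -284.8] rim [ 409.4 -284. ] scene [ 412.1 -282.5] axis deg -131.8
large [ 445.2 -152.8] rim [ 444.  -152.7] scene [ 445.5 -151.3] axis deg -75.2
tray [429.3 269.7  14. ] [428.  261.2  14. ]
pot [ 578. -113.   64.] jar [603. 232. 102.]
((181.66232299804688, 233.12046813964844), (64.58071899414062, 66.67181396484375), 41.61171340942383) [431.5 271.2  12. ]
[[-0.911  0.413 -0.001]
 [ 0.413  0.911 -0.001]
 [ 0.    -0.002 -1.   ]]
```

```bash
cat >> h.py <<'E'
from scipy.spatial.transform import Rotation as Ro
def goal(x,y,z,psi):
    s=monitor.read_state();R0=Ro.from_rotvec(s['orientation'])
    a=np.radians(psi);R1=Ro.from_matrix(np.array([[np.cos(a),np.sin(a),0],[np.sin(a),-np.cos(a),0],[0,0,-1]]))
    d=R0.inv().apply(np.array([x,y,z])-s['tool_pos'])/1000
    print('at',s['tool_pos'].round(1),'t',round(s['time_s'],2),'F',s['contact_force'].round(1),'gap',round(s['finger_gap'],1),'inc',d.round(4),(R0.inv()*R1).as_rotvec().round(4))
E
python3 -c "
from h import *
goal(429,-35,170,129)"
```

```text
at [268.3 591.5 213.7] t 0.15 F [0.7 0.4 0.2] gap 95.3 inc [-0.4052 -0.5041  0.0444] [-1.600e-03  3.000e-04  4.644e-01]
```

Request:
{"name": "move_arm", "arguments": {"increments": [[-0.405,-0.504,0.044,0,0,0.464],[-0.405,-0.504,0.044,0,0,0.464],[-0.405,-0.504,0.044,0,0,0.464],[-0.405,-0.504,0.044,0,0,0.464],[-0.405,-0.504,0.044,0,0,0.464],[-0.405,-0.504,0.044,0,0,0.464],[-0.405,-0.504,0.044,0,0,0.464],[-0.405,-0.504,0.044,0,0,0.464]], "hand": 0.06}}

```text
time_s: 0.82
tool_pos: [350.9, 267.9, 191.6]
orientation: [1.351, 2.836, -0.0]
contact_force: [0.5, 0.9, -0.7]
finger_gap: 60.1
grasp_force: 0.0
```

```bash
python3 -c "
from h import *
goal(429,-35,170,129)"
```

```text
at [350.9 267.9 191.6] t 0.82 F [ 0.5  0.9 -0.7] gap 60.1 inc [-0.2844 -0.1303  0.0217] [-0.      0.0002  0.0012]
```

Request:
{"name": "move_arm", "arguments": {"increments": [[-0.284,-0.13,0.022,0,0,0],[-0.284,-0.13,0.022,0,0,0],[-0.284,-0.13,0.022,0,0,0],[-0.284,-0.13,0.022,0,0,0],[-0.284,-0.13,0.022,0,0,0],[-0.284,-0.13,0.022,0,0,0],[-0.284,-0.13,0.022,0,0,0],[-0.284,-0.13,0.022,0,0,0]]}}

```text
time_s: 1.48
tool_pos: [429.0, -36.3, 169.7]
orientation: [1.356, 2.833, -0.002]
contact_force: [-0.2, 0.3, 0.7]
finger_gap: 60.1
grasp_force: 0.0
```

```bash
python3 - <<'E'
from h import *
import pickle
c=shot('wrist','w1.png');pickle.dump(c,open('w1.pkl','wb'))
goal(429,-35,39,129);print(proj(c,[429,-35,50]),proj(c,monitor.read_state()['tool_pos']))
E
```

```text
at [429.5 -37.8 169.5] t 1.53 F [-1.  -0.7  0.3] gap 60.1 inc [0.0027 0.0016 0.1305] [-0.0018  0.0019 -0.0046]
[279.77152278 202.38655451] [277.73065006 255.43592776]
```

View pics/w1.png

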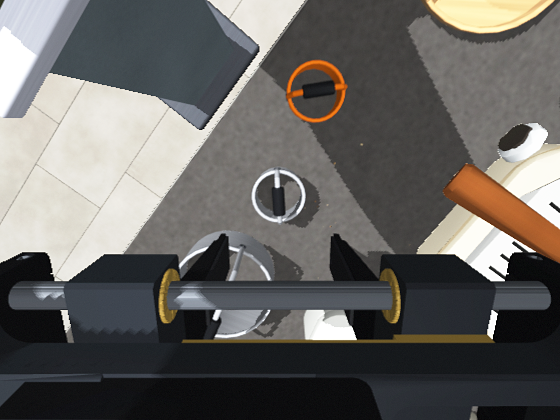

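The smallest cutter's sleeve is at (278.5,203) against a predicted (280,202), and it's aligned with the tool x axis. The orange decoy is at (316,90). Descending.

Request:
{"name": "move_arm", "arguments": {"increments": [[0,0,0.03,0,0,0],[0,0,0.06,0,0,0],[0,0,0.09,0,0,0],[0,0,0.11,0,0,0],[0,0,0.11,0,0,0],[0,0,0.11,0,0,0]]}}

```text
time_s: 2.03
tool_pos: [427.8, -32.3, 59.1]
orientation: [-1.35, -2.833, 0.001]
contact_force: [0.8, -0.4, 0.2]
finger_gap: 60.1
grasp_force: 0.0
```

```bash
python3 - <<'E'
from h import *
goal(429,-35,39,129)
E
```

```text
at [427.8 -32.3  59.1] t 2.03 F [ 0.8 -0.4  0.2] gap 60.1 inc [-0.0029 -0.0008  0.0201] [-0.0019 -0.0024  0.0005]
```

Request:
{"name": "move_arm", "arguments": {"increments": [[0,0,0.02,0,0,0],[0,0,0.02,0,0,0],[0,0,0.02,0,0,0],[0,0,0.02,0,0,0]]}}

```text
time_s: 2.37
tool_pos: [430.1, -32.8, 41.8]
orientation: [1.351, 2.834, 0.001]
contact_force: [-0.6, -1.3, -0.1]
finger_gap: 60.0
grasp_force: 0.0
```

```bash
python3 - <<'E'
from h import *
goal(429,-35,39,129)
c=shot('wrist','w2.png');goal(429,-35,39,129)
E
```

```text
at [430.1 -32.8  41.8] t 2.37 F [-0.6 -1.3 -0.1] gap 60.0 inc [-0.001  -0.0022  0.0028] [0.0016 0.002  0.0004]
at [430.2 -32.8  41.8] t 2.42 F [-0.1 -0.8 -0.5] gap 59.9 inc [-0.0009 -0.0023  0.0028] [0.0018 0.0022 0.0005]
```

View pics/w2.png

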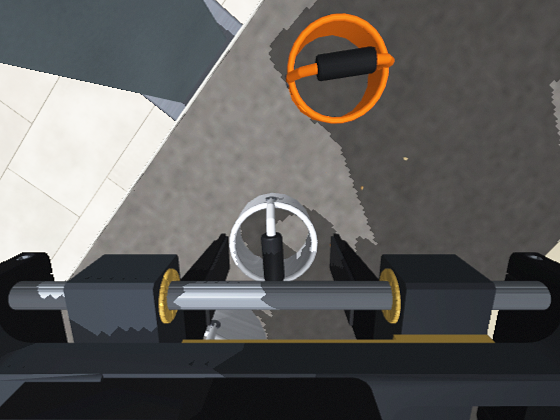

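The sleeve at (272,258) is about 2 mm left of the finger midline (280). I'll correct that, go down 2 mm and close.

Request:
{"name": "move_arm", "arguments": {"increments": [[-0.001,-0.002,0.003,0,0,0],[-0.001,-0.002,0.003,0,0,0]]}}

```text
time_s: 2.58
tool_pos: [428.3, -35.0, 37.5]
orientation: [1.352, 2.835, 0.0]
contact_force: [-1.2, -0.4, 0.5]
finger_gap: 59.7
grasp_force: 0.0
```

Request:
{"name": "move_arm", "arguments": {"increments": [[0,0,0,0,0,0],[0,0,0,0,0,0],[0,0,0,0,0,0],[0,0,0,0,0,0],[0,0,0,0,0,0],[0,0,0,0,0,0]], "hand": 0.0, "newtons": 30}}

```text
time_s: 3.08
tool_pos: [428.0, -34.7, 37.0]
orientation: [-1.352, -2.836, 0.0]
contact_force: [-0.4, 0.7, -0.4]
finger_gap: 25.4
grasp_force: 0.0
```

```bash
python3 - <<'E'
from h import *
goal(400,50,165,90)
E
```

```text
at [428.  -34.7  37. ] t 3.08 F [-0.4  0.7 -0.4] gap 25.4 inc [ 0.0834  0.0316 -0.128 ] [-1.00e-04 -0.00e+00  6.81e-01]
```

Request:
{"name": "move_arm", "arguments": {"increments": [[0,0,0,0,0,0],[0,0,0,0,0,0],[0,0,0,0,0,0],[0,0,0,0,0,0],[0,0,0,0,0,0]]}}

```text
time_s: 3.5
tool_pos: [427.9, -34.7, 36.9]
orientation: [-1.352, -2.836, 0.0]
contact_force: [0.1, 0.3, -0.4]
finger_gap: 11.4
grasp_force: 30.0
```

Request:
{"name": "move_arm", "arguments": {"increments": [[0,0,-0.02,0,0,0],[0,0,-0.05,0,0,0],[0,0,-0.08,0,0,0],[0,0,-0.11,0,0,0],[0,0,-0.128,0,0,0],[0,0,-0.128,0,0,0]]}}

```text
time_s: 4.0
tool_pos: [430.9, -35.3, 170.2]
orientation: [1.348, 2.828, 0.003]
contact_force: [0.8, 0.6, 0.3]
finger_gap: 11.1
grasp_force: 30.0
```

```bash
python3 - <<'E'
from h import *
goal(380,100,165,90)
E
```

```text
at [430.9 -35.3 170.2] t 4.0 F [0.8 0.6 0.3] gap 11.1 inc [0.1372 0.0456 0.0045] [0.0081 0.005  0.6811]
```

Request:
{"name": "move_arm", "arguments": {"increments": [[0.137,0.046,0,0,0,0.68],[0.137,0.046,0,0,0,0.68],[0.137,0.046,0,0,0,0.68],[0.137,0.046,0,0,0,0.68],[0.137,0.046,0,0,0,0.68],[0.137,0.046,0,0,0,0.68],[0.137,0.046,0,0,0,0.68],[0.137,0.046,0,0,0,0.68]]}}

```text
time_s: 4.67
tool_pos: [376.8, 100.7, 163.7]
orientation: [-2.216, -2.225, 0.003]
contact_force: [-0.1, 0.0, -0.4]
finger_gap: 10.8
grasp_force: 30.0
```

```bash
python3 - <<'E'
from h import *
import pickle
c=shot('wrist','w3.png');pickle.dump(c,open('w3.pkl','wb'))
goal(430,268,165,90);print([proj(c,[430,268+k,12]) for k in(-74,0,74)])
h=cv2.cvtColor(c['color'],cv2.COLOR_RGB2HSV)
m=((h[...,0]>8)&(h[...,0]<28)&(h[...,1]>60)&(h[...,2]>80)).astype(np.uint8)
p=max(cv2.findContours(m,0,2)[0],key=cv2.contourArea);e=cv2.fitEllipse(p);print(e,cv2.boundingRect(p),atz(c,e[0],12).round(1))
E
```

```text
at [377.  100.5 163.9] t 4.72 F [ 0.1 -0.2 -0.6] gap 11.0 inc [ 0.1673  0.0536 -0.0012] [-0.0017  0.0003  0.0036]
[array([333.82499535, 104.57740165]), array([337.88573622,  20.7656611 ]), array([342.53418403, -75.17606819])]
((341.0904235839844, 19.805099487304688), (163.4657745361328, 175.80419921875), 37.620426177978516) (254, 0, 174, 107) [432.9 268.8  12. ]
```

View pics/w3.png

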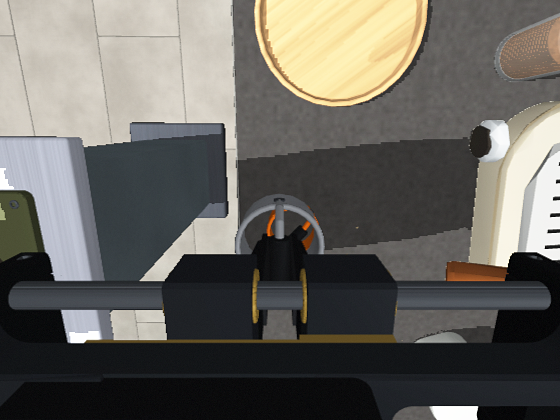

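The tray shows at (341,20), which gives (432,269), and the cutter hangs straight in the fingers. Next is moving over the tray centre.

Request:
{"name": "move_arm", "arguments": {"increments": [[0.169,0.055,0,0,0,0],[0.169,0.055,0,0,0,0],[0.169,0.055,0,0,0,0],[0.169,0.055,0,0,0,0],[0.169,0.055,0,0,0,0],[0.169,0.055,0,0,0,0],[0.169,0.055,0,0,0,0]]}}

```text
time_s: 5.3
tool_pos: [432.2, 269.1, 164.1]
orientation: [-2.218, -2.224, 0.004]
contact_force: [-0.1, 0.2, -0.8]
finger_gap: 11.1
grasp_force: 30.0
```

Request:
{"name": "move_arm", "arguments": {"increments": [[0,0,0.03,0,0,0],[0,0,0.06,0,0,0],[0,0,0.09,0,0,0],[0,0,0.1,0,0,0],[0,0,0.105,0,0,0],[0,0,0.105,0,0,0],[0,0,0.105,0,0,0]]}}

```text
time_s: 5.88
tool_pos: [433.4, 269.6, 61.6]
orientation: [2.221, 2.221, 0.004]
contact_force: [-0.4, 0.3, -0.2]
finger_gap: 11.6
grasp_force: 30.0
```

```bash
python3 - <<'E'
from h import *
goal(431,269,43,90)
E
```

```text
at [433.4 269.6  61.6] t 5.88 F [-0.4  0.3 -0.2] gap 11.6 inc [-0.0006 -0.0025  0.0186] [ 0.0022 -0.001   0.0003]
```

Request:
{"name": "move_arm", "arguments": {"increments": [[0,0,0.006,0,0,0],[0,0,0.012,0,0,0],[0,0,0.016,0,0,0],[0,0,0.018,0,0,0],[0,0,0.0195,0,0,0],[0,0,0.0195,0,0,0],[0,0,0.0195,0,0,0],[0,0,0.0195,0,0,0]]}}

```text
time_s: 6.55
tool_pos: [432.3, 270.0, 41.9]
orientation: [-2.22, -2.223, 0.001]
contact_force: [-4.3, -1.8, 8.0]
finger_gap: 11.3
grasp_force: 30.0
```

Request:
{"name": "move_arm", "arguments": {"increments": [[0,0,0,0,0,0],[0,0,0,0,0,0],[0,0,0,0,0,0],[0,0,0,0,0,0],[0,0,0,0,0,0],[0,0,0,0,0,0],[0,0,0,0,0,0]], "hand": 0.05}}

```text
time_s: 7.13
tool_pos: [432.3, 269.7, 40.4]
orientation: [-2.22, -2.222, 0.0]
contact_force: [-0.8, 0.8, -0.4]
finger_gap: 49.0
grasp_force: 0.0
```

```bash
python3 - <<'E'
from h import *
goal(432,270,195,90)
E
```

```text
at [432.3 269.7  40.4] t 7.13 F [-0.8  0.8 -0.4] gap 49.0 inc [ 0.0003 -0.0003 -0.1546] [-0.0002  0.0001  0.001 ]
```

Request:
{"name": "move_arm", "arguments": {"increments": [[0,0,-0.02,0,0,0],[0,0,-0.05,0,0,0],[0,0,-0.09,0,0,0],[0,0,-0.13,0,0,0],[0,0,-0.155,0,0,0],[0,0,-0.155,0,0,0],[0,0,-0.155,0,0,0],[0,0,-0.155,0,0,0]]}}

```text
time_s: 7.8
tool_pos: [431.8, 269.4, 194.5]
orientation: [-2.22, -2.222, 0.002]
contact_force: [-0.3, -0.1, -0.8]
finger_gap: 49.8
grasp_force: 0.0
```

```bash
python3 - <<'E'
from h import *
import pickle
c=shot('wrist','w4.png');pickle.dump(c,open('w4.pkl','wb'))
goal(360,-20,195,60)
print(proj(c,[432,270,55]))
a=c['color'][100:310,140:420,::-1];cv2.imwrite('pics/c4.png',cv2.resize(a,None,fx=2.8,fy=2.8,interpolation=cv2.INTER_CUBIC))
E
```

```text
at [431.3 269.2 193.6] t 7.85 F [ 1.2  0.6 -1.1] gap 49.6 inc [-0.2892 -0.0716 -0.0008] [-0.0024  0.0021  0.5246]
[279.84183396 198.1145519 ]
```

View pics/c4.png

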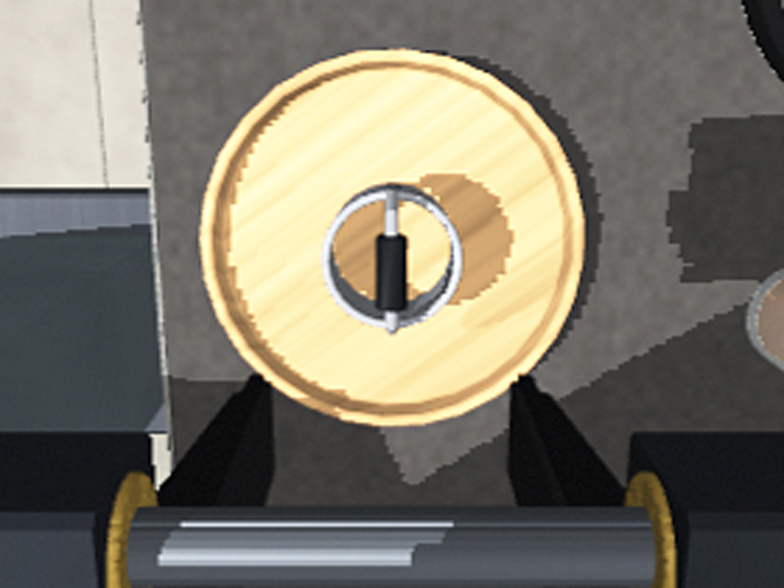

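The smallest stands upright in the tray near the middle. Its sleeve is at crop (391,272), about world (432,271), and the tray centre is at crop (391,236). Next I'll fetch the second.

```bash
python3 - <<'E'
from h import *
goal(380,-120,200,23.4)
E
```

```text
at [431.3 269.2 193.6] t 7.85 F [ 1.2  0.6 -1.1] gap 49.6 inc [-0.3892 -0.0518 -0.0058] [-0.0017  0.0029  1.1634]
```

Request:
{"name": "move_arm", "arguments": {"increments": [[-0.39,-0.052,-0.006,0,0,1.162],[-0.39,-0.052,-0.006,0,0,1.162],[-0.39,-0.052,-0.006,0,0,1.162],[-0.39,-0.052,-0.006,0,0,1.162],[-0.39,-0.052,-0.006,0,0,1.162],[-0.39,-0.052,-0.006,0,0,1.162],[-0.39,-0.052,-0.006,0,0,1.162],[-0.39,-0.052,-0.006,0,0,1.162]]}}

```text
time_s: 8.52
tool_pos: [386.8, -62.1, 198.5]
orientation: [-3.015, -0.877, 0.004]
contact_force: [0.8, -0.7, -0.1]
finger_gap: 50.0
grasp_force: 0.0
```

```bash
python3 - <<'E'
from h import *
goal(566,-272,195,23.4)
E
```

```text
at [386.8 -62.1 198.5] t 8.52 F [ 0.8 -0.7 -0.1] gap 50.0 inc [0.0386 0.2733 0.0028] [-0.0022  0.0022  0.1577]
```

Request:
{"name": "move_arm", "arguments": {"increments": [[0.039,0.273,0.003,0,0,0.157],[0.039,0.273,0.003,0,0,0.157],[0.039,0.273,0.003,0,0,0.157],[0.039,0.273,0.003,0,0,0.157],[0.039,0.273,0.003,0,0,0.157],[0.039,0.273,0.003,0,0,0.157],[0.039,0.273,0.003,0,0,0.157],[0.039,0.273,0.003,0,0,0.157]]}}

```text
time_s: 9.18
tool_pos: [570.0, -272.1, 193.7]
orientation: [-3.073, -0.642, 0.005]
contact_force: [-1.5, 1.1, -0.6]
finger_gap: 49.7
grasp_force: 0.0
```

```bash
python3 - <<'E'
from h import *
import pickle
c=shot('wrist','w5.png');pickle.dump(c,open('w5.pkl','wb'))
goal(566,-272,195,23.4)
print(proj(c,[566,-272,70]))
a=c['color'][100:310,140:420,::-1];cv2.imwrite('pics/c5.png',cv2.resize(a,None,fx=2.8,fy=2.8,interpolation=cv2.INTER_CUBIC))
E
```

```text
at [ 568.8 -270.2  193.9] t 9.23 F [-0.4  0.5 -0.3] gap 50.1 inc [-0.0033  0.0005 -0.0011] [-0.0045  0.0034  0.0046]
[278.62650295 204.85455768]
```

View pics/c5.png

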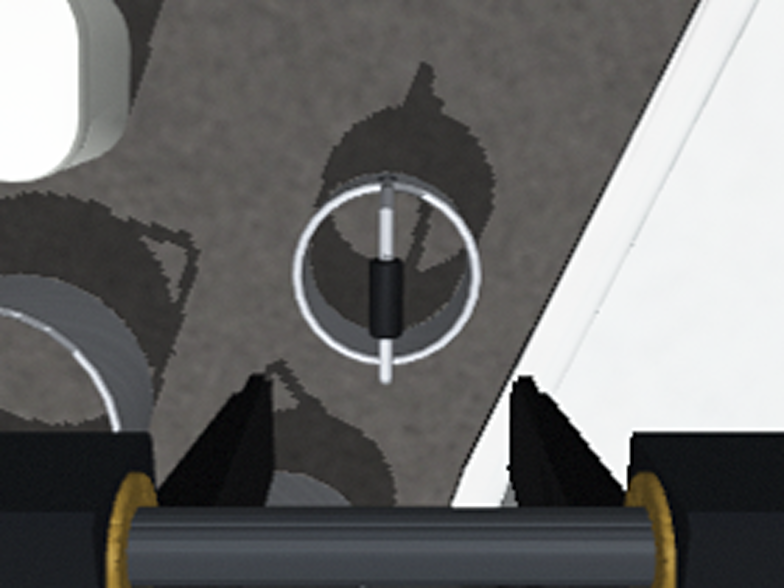

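The second's sleeve is at crop (386,298), about world (565,-272.5), and aligned. Descending to grasp.

Request:
{"name": "move_arm", "arguments": {"increments": [[-0.001,0,0.03,0,0,0],[-0.001,0,0.06,0,0,0],[-0.001,0,0.09,0,0,0],[-0.001,0,0.115,0,0,0],[-0.001,0,0.115,0,0,0],[-0.001,0,0.115,0,0,0]]}}

```text
time_s: 9.73
tool_pos: [565.9, -267.6, 80.0]
orientation: [-3.07, -0.647, 0.007]
contact_force: [-0.3, 0.1, 0.8]
finger_gap: 50.1
grasp_force: 0.0
```

```bash
python3 - <<'E'
from h import *
goal(565,-272.5,61,23.4)
E
```

```text
at [ 565.9 -267.6   80. ] t 9.73 F [-0.3  0.1  0.8] gap 50.1 inc [-0.0027  0.0042  0.019 ] [-0.0048  0.0035  0.007 ]
```

Request:
{"name": "move_arm", "arguments": {"increments": [[0,0,0,0,0,0],[0,0,0,0,0,0],[0,0,0,0,0,0]]}}

```text
time_s: 9.98
tool_pos: [569.5, -270.1, 85.3]
orientation: [3.072, 0.647, 0.005]
contact_force: [-1.0, 0.1, 1.0]
finger_gap: 50.1
grasp_force: 0.0
```

```bash
python3 - <<'E'
from h import *
goal(565,-272.5,61,23.4)
E
```

```text
at [ 569.5 -270.1   85.3] t 9.98 F [-1.   0.1  1. ] gap 50.1 inc [-0.0052  0.0002  0.0243] [ 0.0033 -0.0025  0.0066]
```

Request:
{"name": "move_arm", "arguments": {"increments": [[0,0,0,0,0,0],[0,0,0,0,0,0]]}}

```text
time_s: 10.15
tool_pos: [568.9, -269.9, 84.0]
orientation: [3.073, 0.647, 0.002]
contact_force: [0.5, 0.6, -0.5]
finger_gap: 50.2
grasp_force: 0.0
```

Request:
{"name": "move_arm", "arguments": {"increments": [[0,0,0,0,0,0]]}}

```text
time_s: 10.23
tool_pos: [568.5, -269.7, 83.3]
orientation: [3.074, 0.647, 0.001]
contact_force: [-0.6, -0.6, -0.1]
finger_gap: 50.0
grasp_force: 0.0
```

Request:
{"name": "move_arm", "arguments": {"increments": [[0,0,0,0,0,0],[0,0,0,0,0,0],[0,0,0,0,0,0],[0,0,0,0,0,0]]}}

```text
time_s: 10.57
tool_pos: [568.2, -269.5, 82.5]
orientation: [-3.074, -0.647, 0.0]
contact_force: [0.4, 0.0, 0.4]
finger_gap: 49.8
grasp_force: 0.0
```

```bash
python3 - <<'E'
from h import *
goal(565,-272.5,61,23.4)
E
```

```text
at [ 568.2 -269.5   82.5] t 10.57 F [0.4 0.  0.4] gap 49.8 inc [-0.0041  0.0014  0.0215] [-0.0002  0.0002  0.0064]
```

Request:
{"name": "move_arm", "arguments": {"increments": [[-0.004,0.0015,0.005,0,0,0.006],[-0.004,0.0015,0.012,0,0,0.006],[-0.004,0.0015,0.018,0,0,0.006],[-0.004,0.0015,0.0215,0,0,0.006],[-0.004,0.0015,0.0215,0,0,0.006],[-0.004,0.0015,0.0215,0,0,0.006],[-0.004,0.0015,0.0215,0,0,0.006],[-0.004,0.0015,0.0215,0,0,0.006]]}}

```text
time_s: 11.23
tool_pos: [565.5, -272.7, 61.5]
orientation: [3.076, 0.638, 0.001]
contact_force: [0.8, -0.8, 0.6]
finger_gap: 50.0
grasp_force: 0.0
```

```bash
python3 - <<'E'
from h import *
goal(565,-272.5,61,23.4)
c=shot('wrist','w6.png')
a=c['color'][150:330,160:400,::-1];cv2.imwrite('pics/c6.png',cv2.resize(a,None,fx=3,fy=3,interpolation=cv2.INTER_CUBIC))
E
```

```text
at [ 565.5 -272.7   61.5] t 11.23 F [ 0.8 -0.8  0.6] gap 50.0 inc [-0.0004 -0.0004  0.0005] [ 0.0006 -0.0004  0.0004]
```

View pics/c6.png

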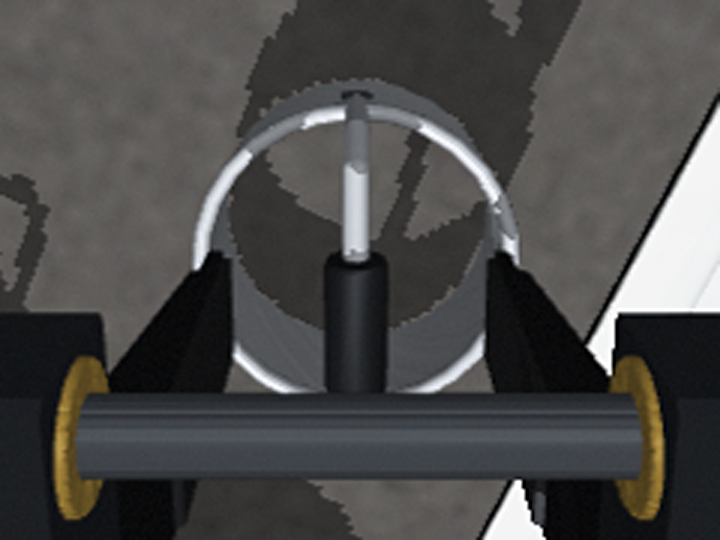

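The sleeve is centred between the fingers at crop (356,320). Closing.

Request:
{"name": "move_arm", "arguments": {"increments": [[0,0,0,0,0,0],[0,0,0,0,0,0],[0,0,0,0,0,0],[0,0,0,0,0,0],[0,0,0,0,0,0],[0,0,0,0,0,0],[0,0,0,0,0,0],[0,0,0,0,0,0]], "hand": 0.0}}

```text
time_s: 11.95
tool_pos: [565.1, -272.5, 61.1]
orientation: [-3.076, -0.638, 0.0]
contact_force: [-1.2, 0.7, -0.0]
finger_gap: 11.0
grasp_force: 30.0
```

Request:
{"name": "move_arm", "arguments": {"increments": [[0,0,0,0,0,0],[0,0,0,0,0,0]]}}

```text
time_s: 12.12
tool_pos: [565.2, -272.5, 61.1]
orientation: [3.076, 0.638, -0.0]
contact_force: [-0.2, -0.8, 0.1]
finger_gap: 11.2
grasp_force: 30.0
```

Request:
{"name": "move_arm", "arguments": {"increments": [[0,0,-0.02,0,0,0],[0,0,-0.05,0,0,0],[0,0,-0.08,0,0,0],[0,0,-0.11,0,0,0],[0,0,-0.14,0,0,0],[0,0,-0.16,0,0,0],[0,0,-0.16,0,0,0]]}}

```text
time_s: 12.7
tool_pos: [567.6, -274.0, 227.6]
orientation: [3.069, 0.636, 0.012]
contact_force: [-0.4, -0.4, -0.5]
finger_gap: 11.3
grasp_force: 30.0
```

```bash
python3 - <<'E'
from h import *
goal(390,-120,220,60)
E
```

```text
at [ 567.6 -274.   227.6] t 12.7 F [-0.4 -0.4 -0.5] gap 11.3 inc [-0.1018 -0.212   0.0052] [ 0.01   -0.0032 -0.6383]
```

Request:
{"name": "move_arm", "arguments": {"increments": [[-0.102,-0.212,0,0,0,-0.638],[-0.102,-0.212,0,0,0,-0.638],[-0.102,-0.212,0,0,0,-0.638],[-0.102,-0.212,0,0,0,-0.638],[-0.102,-0.212,0,0,0,-0.638],[-0.102,-0.212,0,0,0,-0.638],[-0.102,-0.212,0,0,0,-0.638]]}}

```text
time_s: 13.28
tool_pos: [383.8, -115.7, 218.5]
orientation: [-2.717, -1.572, 0.002]
contact_force: [0.8, -0.5, -0.9]
finger_gap: 11.2
grasp_force: 30.0
```

```bash
python3 - <<'E'
from h import *
goal(385,120,220,90)
E
```

```text
at [ 383.8 -115.7  218.5] t 13.28 F [ 0.8 -0.5 -0.9] gap 11.2 inc [ 0.205  -0.1164 -0.0011] [-0.0032 -0.0011 -0.5217]
```

Request:
{"name": "move_arm", "arguments": {"increments": [[0.205,-0.116,0,0,0,-0.522],[0.205,-0.116,0,0,0,-0.522],[0.205,-0.116,0,0,0,-0.522],[0.205,-0.116,0,0,0,-0.522],[0.205,-0.116,0,0,0,-0.522],[0.205,-0.116,0,0,0,-0.522],[0.205,-0.116,0,0,0,-0.522]]}}

```text
time_s: 13.87
tool_pos: [388.7, 120.9, 219.4]
orientation: [-2.215, -2.224, 0.001]
contact_force: [-0.2, -0.2, -0.4]
finger_gap: 11.1
grasp_force: 30.0
```

```bash
python3 - <<'E'
from h import *
goal(432,271,200,90)
E
```

```text
at [388.7 120.9 219.4] t 13.87 F [-0.2 -0.2 -0.4] gap 11.1 inc [0.1499 0.0439 0.0196] [-0.0023 -0.0014  0.0041]
```

Request:
{"name": "move_arm", "arguments": {"increments": [[0.15,0.044,0.02,0,0,0.004],[0.15,0.044,0.05,0,0,0.004],[0.15,0.044,0.06,0,0,0.004],[0.15,0.044,0.07,0,0,0.004],[0.15,0.044,0.075,0,0,0.004],[0.15,0.044,0.075,0,0,0.004],[0.15,0.044,0.075,0,0,0.004],[0.15,0.044,0.075,0,0,0.004]]}}

```text
time_s: 14.53
tool_pos: [434.2, 265.9, 146.6]
orientation: [2.229, 2.213, 0.0]
contact_force: [0.5, 0.0, -0.4]
finger_gap: 11.3
grasp_force: 30.0
```

Request:
{"name": "move_arm", "arguments": {"increments": [[0,0,0,0,0,0],[0,0,0,0,0,0],[0,0,0,0,0,0],[0,0,0,0,0,0],[0,0,0,0,0,0]]}}

```text
time_s: 14.95
tool_pos: [434.0, 266.7, 146.7]
orientation: [2.228, 2.214, 0.002]
contact_force: [0.7, 0.7, -0.6]
finger_gap: 11.3
grasp_force: 30.0
```

```bash
python3 - <<'E'
from h import *
import pickle
goal(432,271,66.5,90)
c=shot('wrist','w7.png');pickle.dump(c,open('w7.pkl','wb'))
a=c['color'][130:340,160:400,::-1];cv2.imwrite('pics/c7.png',cv2.resize(a,None,fx=2.8,fy=2.8,interpolation=cv2.INTER_CUBIC))
for p in ([432,271,55],[432,271,154],[432,271,120]):print(proj(c,p))
E
```

```text
at [434.  266.7 146.7] t 14.95 F [ 0.7  0.7 -0.6] gap 11.3 inc [ 0.0043 -0.0021  0.0802] [ 0.001  -0.0004 -0.0065]
[277.15081231 206.63624352]
[276.25185106 251.35062872]
[276.65366776 231.36424252]
```

View pics/c7.png

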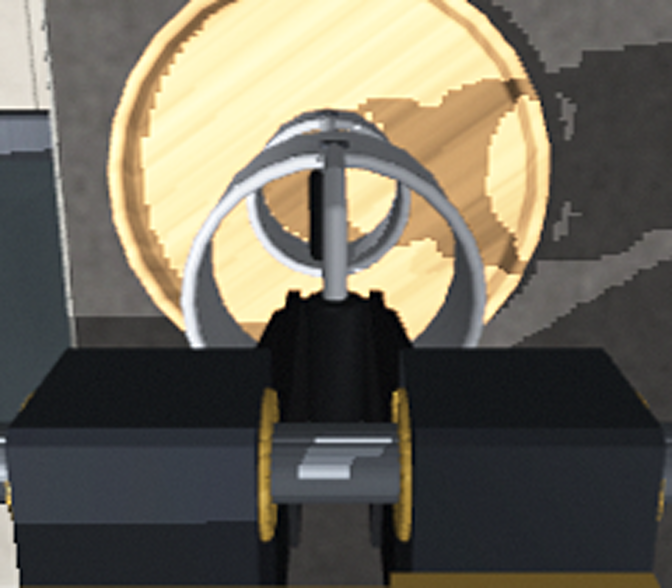

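The smallest's sleeve is at crop (321,214), matching (432,271). The held ring's rim is centred at crop col 335, so it needs about +5 mm in tool x and -2 mm in y.

Request:
{"name": "move_arm", "arguments": {"increments": [[0.002,-0.001,0.004,0,0,-0.0065],[0.005,-0.002,0.008,0,0,-0.0065],[0.005,-0.002,0.012,0,0,-0.0065],[0.005,-0.002,0.015,0,0,-0.0065],[0.005,-0.002,0.015,0,0,-0.0065],[0.005,-0.002,0.015,0,0,-0.0065],[0.005,-0.002,0.015,0,0,-0.0065],[0.005,-0.002,0.015,0,0,-0.0065]]}}

```text
time_s: 15.67
tool_pos: [431.9, 272.0, 131.3]
orientation: [2.221, 2.222, 0.001]
contact_force: [-0.5, -0.3, -1.4]
finger_gap: 11.0
grasp_force: 30.0
```

```bash
python3 - <<'E'
from h import *
goal(432,272,66.5,90)
E
```

```text
at [431.9 272.  131.3] t 15.67 F [-0.5 -0.3 -1.4] gap 11.0 inc [0.     0.0001 0.0648] [ 0.0003 -0.0001  0.0005]
```

Request:
{"name": "move_arm", "arguments": {"increments": [[0,0,0.004,0,0,0],[0,0,0.01,0,0,0],[0,0,0.016,0,0,0],[0,0,0.022,0,0,0],[0,0,0.028,0,0,0],[0,0,0.034,0,0,0],[0,0,0.038,0,0,0],[0,0,0.04,0,0,0]]}}

```text
time_s: 16.33
tool_pos: [431.3, 271.6, 90.0]
orientation: [-2.221, -2.222, 0.002]
contact_force: [0.8, 0.3, -0.8]
finger_gap: 10.9
grasp_force: 30.0
```

Request:
{"name": "move_arm", "arguments": {"increments": [[0,0,0.004,0,0,0],[0,0,0.01,0,0,0],[0,0,0.015,0,0,0],[0,0,0.02,0,0,0],[0,0,0.0235,0,0,0],[0,0,0.025,0,0,0],[0,0,0.025,0,0,0],[0,0,0.025,0,0,0]]}}

```text
time_s: 17.0
tool_pos: [432.0, 272.0, 66.2]
orientation: [2.221, 2.222, 0.001]
contact_force: [-0.4, 0.5, -0.4]
finger_gap: 11.2
grasp_force: 30.0
```

```bash
python3 - <<'E'
from h import *
goal(432,272,66.5,90)
E
```

```text
at [432.  272.   66.2] t 17.0 F [-0.4  0.5 -0.4] gap 11.2 inc [ 0.      0.     -0.0003] [ 0.0005 -0.0002  0.0006]
```

Request:
{"name": "move_arm", "arguments": {"increments": [[0,0,0.001,0,0,0],[0,0,0.001,0,0,0],[0,0,0.001,0,0,0]]}}

```text
time_s: 17.25
tool_pos: [432.0, 272.1, 66.1]
orientation: [-2.221, -2.222, -0.0]
contact_force: [-1.4, -0.9, 4.6]
finger_gap: 11.2
grasp_force: 30.0
```

Request:
{"name": "move_arm", "arguments": {"increments": [[0,0,0,0,0,0],[0,0,0,0,0,0],[0,0,0,0,0,0],[0,0,0,0,0,0],[0,0,0,0,0,0],[0,0,0,0,0,0],[0,0,0,0,0,0]], "hand": 0.05}}

```text
time_s: 17.83
tool_pos: [431.8, 271.9, 65.0]
orientation: [-2.221, -2.222, 0.0]
contact_force: [-0.3, -0.7, -0.4]
finger_gap: 48.6
grasp_force: 0.0
```

Request:
{"name": "move_arm", "arguments": {"increments": [[0,0,-0.02,0,0,0],[0,0,-0.05,0,0,0],[0,0,-0.09,0,0,0],[0,0,-0.13,0,0,0],[0,0,-0.15,0,0,0],[0,0,-0.15,0,0,0],[0,0,-0.15,0,0,0],[0,0,-0.15,0,0,0]]}}

```text
time_s: 18.5
tool_pos: [431.1, 271.5, 213.6]
orientation: [-2.22, -2.222, 0.003]
contact_force: [0.1, -1.0, -0.7]
finger_gap: 49.9
grasp_force: 0.0
```

```bash
python3 - <<'E'
from h import *
import pickle
goal(350,-150,215,48.2)
c=shot('wrist','w8.png');pickle.dump(c,open('w8.pkl','wb'))
print(proj(c,[432,272,75]))
a=c['color'][100:310,140:420,::-1];cv2.imwrite('pics/c8.png',cv2.resize(a,None,fx=2.8,fy=2.8,interpolation=cv2.INTER_CUBIC))
E
```

```text
at [431.1 271.5 213.6] t 18.5 F [ 0.1 -1.  -0.7] gap 49.9 inc [-0.4215 -0.0813 -0.0008] [-0.0015  0.0017  0.7301]
[280.6178768 198.3604746]
```

View pics/c8.png

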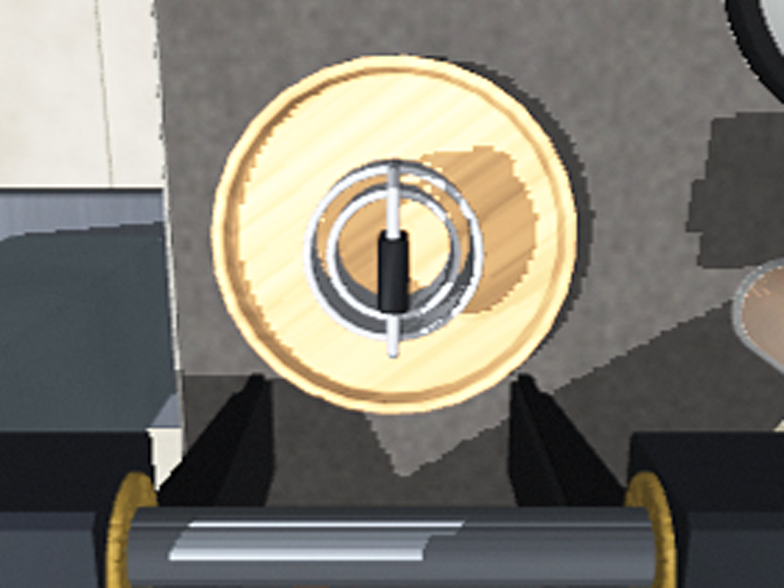

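The second is nested concentrically, with its sleeve at crop (394,271), about (432,273). Now the third.

```bash
python3 - <<'E'
from h import *
goal(411,-284.5,215,48.2)
E
```

```text
at [430.7 271.4 212.9] t 18.55 F [-0.2 -0.1 -0. ] gap 50.3 inc [-0.5559 -0.02   -0.0012] [-0.0025  0.0027  0.73  ]
```

Request:
{"name": "move_arm", "arguments": {"increments": [[-0.556,-0.02,0,0,0,0.73],[-0.556,-0.02,0,0,0,0.73],[-0.556,-0.02,0,0,0,0.73],[-0.556,-0.02,0,0,0,0.73],[-0.556,-0.02,0,0,0,0.73],[-0.556,-0.02,0,0,0,0.73],[-0.556,-0.02,0,0,0,0.73],[-0.556,-0.02,0,0,0,0.73]]}}

```text
time_s: 19.22
tool_pos: [418.3, -62.8, 212.8]
orientation: [-2.866, -1.282, 0.004]
contact_force: [1.1, -0.3, 1.2]
finger_gap: 50.0
grasp_force: 0.0
```

```bash
python3 - <<'E'
from h import *
goal(411,-284.5,215,48.2)
E
```

```text
at [418.3 -62.8 212.8] t 19.22 F [ 1.1 -0.3  1.2] gap 50.0 inc [-0.1702  0.1423 -0.0023] [-0.003   0.0014  0.    ]
```

Request:
{"name": "move_arm", "arguments": {"increments": [[-0.17,0.142,0,0,0,0],[-0.17,0.142,0,0,0,0],[-0.17,0.142,0,0,0,0],[-0.17,0.142,0,0,0,0],[-0.17,0.142,0,0,0,0],[-0.17,0.142,0,0,0,0],[-0.17,0.142,0,0,0,0],[-0.17,0.142,0,0,0,0]]}}

```text
time_s: 19.88
tool_pos: [411.7, -282.1, 213.0]
orientation: [-2.865, -1.279, 0.002]
contact_force: [0.1, 0.1, -0.3]
finger_gap: 49.8
grasp_force: 0.0
```

Request:
{"name": "move_arm", "arguments": {"increments": [[0,0,0,0,0,0],[0,0,0,0,0,0],[0,0,0,0,0,0],[0,0,0,0,0,0],[0,0,0,0,0,0]]}}

```text
time_s: 20.3
tool_pos: [412.8, -281.8, 215.3]
orientation: [2.866, 1.285, 0.0]
contact_force: [1.1, -0.2, 0.3]
finger_gap: 50.4
grasp_force: 0.0
```

```bash
python3 - <<'E'
from h import *
import pickle
c=shot('wrist','w9.png');pickle.dump(c,open('w9.pkl','wb'))
goal(411,-284.5,120,48.2)
print(proj(c,[411,-284.5,90]))
a=c['color'][100:310,140:420,::-1];cv2.imwrite('pics/c9.png',cv2.resize(a,None,fx=2.8,fy=2.8,interpolation=cv2.INTER_CUBIC))
E
```

```text
at [ 412.7 -282.   215.3] t 20.35 F [-0.2 -0.1 -0.3] gap 49.6 inc [-0.003   0.0003  0.0953] [ 0.0005 -0.      0.0011]
[280.3236175 204.7320927]
```

View pics/c9.png

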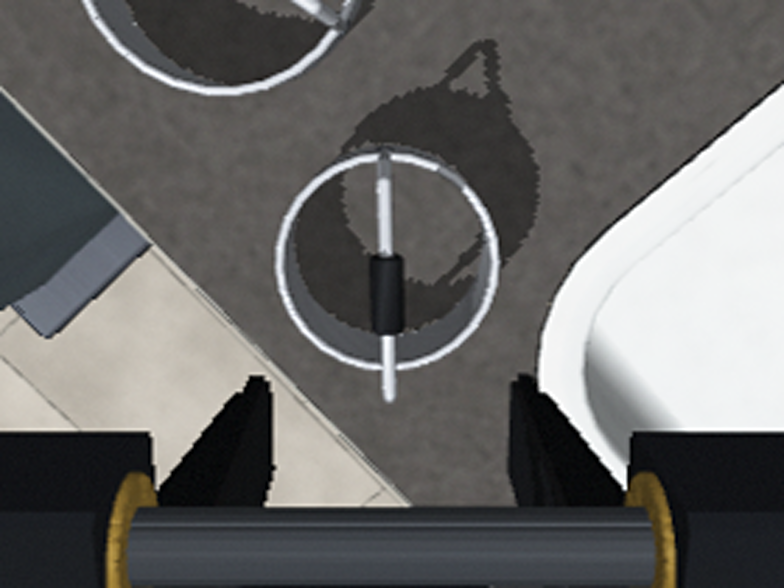

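The third's sleeve is at crop (387,294), about (409.5,-283), turned by about -0.023 rad.

Request:
{"name": "move_arm", "arguments": {"increments": [[-0.003,-0.0017,0.03,0,0,-0.022],[-0.003,-0.0017,0.06,0,0,-0.022],[-0.003,-0.0017,0.09,0,0,-0.022],[-0.003,-0.0017,0.11,0,0,-0.022],[-0.003,-0.0017,0.115,0,0,-0.022],[-0.003,-0.0017,0.115,0,0,-0.022],[-0.003,-0.0017,0.115,0,0,-0.022],[-0.003,-0.0017,0.115,0,0,-0.022]]}}

```text
time_s: 21.02
tool_pos: [410.5, -284.7, 102.3]
orientation: [2.85, 1.313, 0.002]
contact_force: [0.7, -0.9, 1.0]
finger_gap: 50.0
grasp_force: 0.0
```

Request:
{"name": "move_arm", "arguments": {"increments": [[0,0,0,0,0,0],[0,0,0,0,0,0],[0,0,0,0,0,0],[0,0,0,0,0,0]]}}

```text
time_s: 21.35
tool_pos: [409.5, -284.0, 100.8]
orientation: [2.852, 1.314, 0.001]
contact_force: [-0.0, 0.5, -0.2]
finger_gap: 49.8
grasp_force: 0.0
```

```bash
python3 - <<'E'
from h import *
goal(409.5,-283.2,81,49.5)
E
```

```text
at [ 409.5 -284.   100.8] t 21.35 F [-0.   0.5 -0.2] gap 49.8 inc [ 0.0006 -0.0005  0.0198] [ 0.0012  0.     -0.0007]
```

Request:
{"name": "move_arm", "arguments": {"increments": [[0,0,0.006,0,0,0],[0,0,0.012,0,0,0],[0,0,0.017,0,0,0],[0,0,0.0195,0,0,0],[0,0,0.0195,0,0,0],[0,0,0.0195,0,0,0]]}}

```text
time_s: 21.85
tool_pos: [409.0, -283.5, 80.1]
orientation: [-2.853, -1.314, 0.001]
contact_force: [0.2, -0.2, 0.9]
finger_gap: 50.0
grasp_force: 0.0
```

Request:
{"name": "move_arm", "arguments": {"increments": [[0,0,0,0,0,0],[0,0,0,0,0,0],[0,0,0,0,0,0],[0,0,0,0,0,0],[0,0,0,0,0,0],[0,0,0,0,0,0],[0,0,0,0,0,0],[0,0,0,0,0,0]], "hand": 0.0}}

```text
time_s: 22.52
tool_pos: [409.3, -283.7, 80.7]
orientation: [2.853, 1.314, 0.0]
contact_force: [0.7, -0.4, 0.1]
finger_gap: 10.8
grasp_force: 30.0
```

Request:
{"name": "move_arm", "arguments": {"increments": [[0,0,0,0,0,0],[0,0,0,0,0,0],[0,0,0,0,0,0]]}}

```text
time_s: 22.77
tool_pos: [409.3, -283.8, 80.7]
orientation: [2.853, 1.314, 0.0]
contact_force: [0.0, -0.0, 0.7]
finger_gap: 11.5
grasp_force: 30.0
```

Request:
{"name": "move_arm", "arguments": {"increments": [[0,0,-0.02,0,0,0],[0,0,-0.05,0,0,0],[0,0,-0.08,0,0,0],[0,0,-0.11,0,0,0],[0,0,-0.14,0,0,0],[0,0,-0.17,0,0,0],[0,0,-0.17,0,0,0],[0,0,-0.17,0,0,0]]}}

```text
time_s: 23.43
tool_pos: [410.0, -284.4, 252.8]
orientation: [2.85, 1.313, 0.003]
contact_force: [0.9, 0.7, -1.4]
finger_gap: 11.2
grasp_force: 30.0
```

```bash
python3 - <<'E'
from h import *
goal(375,0,250,90)
E
```

```text
at [ 410.  -284.4  252.8] t 23.43 F [ 0.9  0.7 -1.4] gap 11.2 inc [ 0.1934 -0.2115  0.0019] [ 0.0041  0.0015 -0.7075]
```

Request:
{"name": "move_arm", "arguments": {"increments": [[0.193,-0.211,0,0,0,-0.7075],[0.193,-0.211,0,0,0,-0.7075],[0.193,-0.211,0,0,0,-0.7075],[0.193,-0.211,0,0,0,-0.7075],[0.193,-0.211,0,0,0,-0.7075],[0.193,-0.211,0,0,0,-0.7075],[0.193,-0.211,0,0,0,-0.7075],[0.193,-0.211,0,0,0,-0.7075]]}}

```text
time_s: 24.1
tool_pos: [372.4, 5.3, 248.3]
orientation: [-2.209, -2.228, 0.0]
contact_force: [0.2, -0.1, -0.8]
finger_gap: 10.9
grasp_force: 30.0
```

```bash
python3 - <<'E'
from h import *
goal(432,272,190,90)
E
```

```text
at [372.4   5.3 248.3] t 24.1 F [ 0.2 -0.1 -0.8] gap 10.9 inc [0.266  0.062  0.0589] [-0.0032 -0.003   0.0084]
```

Request:
{"name": "move_arm", "arguments": {"increments": [[0.266,0.062,0,0,0,0.006],[0.266,0.062,0,0,0,0.006],[0.266,0.062,0,0,0,0.006],[0.266,0.062,0.02,0,0,0.006],[0.266,0.062,0.04,0,0,0.006],[0.266,0.062,0.059,0,0,0.006],[0.266,0.062,0.059,0,0,0.006],[0.266,0.062,0.059,0,0,0.006]]}}

```text
time_s: 24.77
tool_pos: [433.7, 268.1, 183.9]
orientation: [-2.22, -2.215, 0.016]
contact_force: [-0.8, -0.3, -1.2]
finger_gap: 11.1
grasp_force: 30.0
```

Request:
{"name": "move_arm", "arguments": {"increments": [[0,0,0,0,0,0],[0,0,0,0,0,0],[0,0,0,0,0,0],[0,0,0,0,0,0],[0,0,0,0,0,0],[0,0,0,0,0,0],[0,0,0,0,0,0]]}}

```text
time_s: 25.35
tool_pos: [436.6, 265.7, 192.3]
orientation: [2.229, 2.213, 0.002]
contact_force: [0.4, -0.2, -0.8]
finger_gap: 11.1
grasp_force: 30.0
```

```bash
python3 - <<'E'
from h import *
import pickle
goal(432,272.5,170,90)
c=shot('wrist','w10.png');pickle.dump(c,open('w10.pkl','wb'))
a=c['color'][130:340,160:400,::-1];cv2.imwrite('pics/c10.png',cv2.resize(a,None,fx=2.8,fy=2.8,interpolation=cv2.INTER_CUBIC))
t=monitor.read_state()['tool_pos'];print(t.round(1),proj(c,[432,272.5,75]),proj(c,[432,272.5,41]),proj(c,[432,272.5,35]),proj(c,t+[0,0,42-81]),proj(c,t+[45,0,42-81]))
E
```

```text
at [436.6 265.7 192.3] t 25.35 F [ 0.4 -0.2 -0.8] gap 11.1 inc [ 0.0068 -0.0047  0.0223] [ 0.0012 -0.0006 -0.0069]
[436.5 265.8 192.1] [274.48737259 197.30778514] [274.9128718  190.03171831] [274.97926728 188.89635089] [279.45118504 231.11259455] [342.07723132 230.71765218]
```

View pics/c10.png

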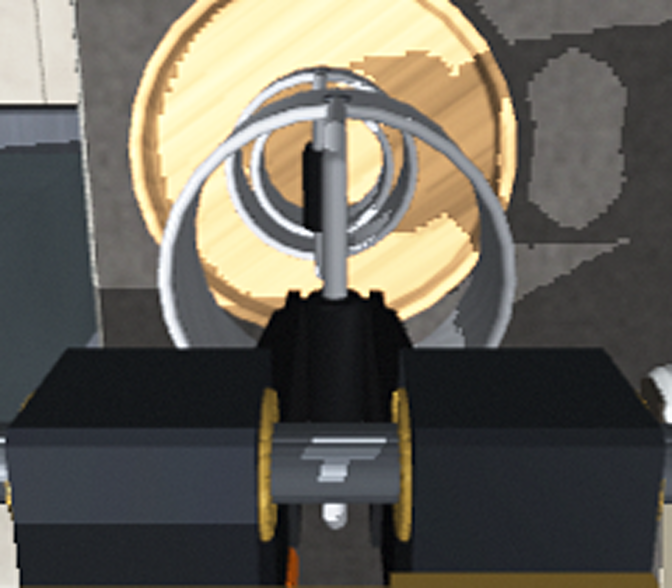

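The second's sleeve is at crop (317,187), about (432.4,272.8). The held third's rim is centred at crop (337,283), about 0.7 mm from the TCP in x. Correcting that, then lowering slowly. No picture views remain, so later checks will be by image code.

Request:
{"name": "move_arm", "arguments": {"increments": [[0.003,-0.002,0.004,0,0,-0.007],[0.007,-0.0048,0.01,0,0,-0.007],[0.007,-0.0048,0.016,0,0,-0.007],[0.007,-0.0048,0.02,0,0,-0.007],[0.007,-0.0048,0.02,0,0,-0.007],[0.007,-0.0048,0.02,0,0,-0.007],[0.007,-0.0048,0.02,0,0,-0.007],[0.007,-0.0048,0.02,0,0,-0.007]]}}

```text
time_s: 26.07
tool_pos: [431.8, 273.2, 171.9]
orientation: [2.22, 2.222, 0.001]
contact_force: [-0.6, 0.1, -1.9]
finger_gap: 11.0
grasp_force: 30.0
```

```bash
python3 - <<'E'
from h import *
goal(431.8,272.7,86,90)
E
```

```text
at [431.8 273.2 171.9] t 26.07 F [-0.6  0.1 -1.9] gap 11.0 inc [-0.0005 -0.      0.0859] [ 0.0005 -0.0002  0.0009]
```

Request:
{"name": "move_arm", "arguments": {"increments": [[0,0,0.004,0,0,0],[0,0,0.01,0,0,0],[0,0,0.017,0,0,0],[0,0,0.024,0,0,0],[0,0,0.031,0,0,0],[0,0,0.037,0,0,0],[0,0,0.041,0,0,0],[0,0,0.043,0,0,0]]}}

```text
time_s: 26.73
tool_pos: [431.1, 272.9, 127.4]
orientation: [-2.22, -2.222, 0.002]
contact_force: [0.1, -0.0, -0.7]
finger_gap: 11.5
grasp_force: 30.0
```

Request:
{"name": "move_arm", "arguments": {"increments": [[0,0,0.004,0,0,0],[0,0,0.01,0,0,0],[0,0,0.017,0,0,0],[0,0,0.024,0,0,0],[0,0,0.031,0,0,0],[0,0,0.036,0,0,0],[0,0,0.038,0,0,0],[0,0,0.038,0,0,0]]}}

```text
time_s: 27.4
tool_pos: [431.1, 272.9, 89.7]
orientation: [-2.22, -2.222, 0.002]
contact_force: [0.4, -0.6, -1.1]
finger_gap: 11.0
grasp_force: 30.0
```

```bash
python3 - <<'E'
from h import *
goal(431.8,272.7,86,90)
E
```

```text
at [431.1 272.9  89.7] t 27.4 F [ 0.4 -0.6 -1.1] gap 11.0 inc [-0.0002  0.0007  0.0037] [-0.0014  0.0007  0.001 ]
```

Request:
{"name": "move_arm", "arguments": {"increments": [[0,0,0.002,0,0,0],[0,0,0.004,0,0,0],[0,0,0.0055,0,0,0],[0,0,0.0055,0,0,0],[0,0,0.0055,0,0,0],[0,0,0.0055,0,0,0]]}}

```text
time_s: 27.9
tool_pos: [432.4, 273.4, 86.0]
orientation: [2.22, 2.222, 0.003]
contact_force: [0.8, -0.7, 3.1]
finger_gap: 11.2
grasp_force: 30.0
```

Floor contact. Release and go up.

Request:
{"name": "move_arm", "arguments": {"increments": [[0,0,0,0,0,0],[0,0,0,0,0,0],[0,0,0,0,0,0],[0,0,0,0,0,0],[0,0,0,0,0,0],[0,0,0,0,0,0],[0,0,0,0,0,0]], "hand": 0.05}}

```text
time_s: 28.48
tool_pos: [431.4, 273.1, 85.0]
orientation: [-2.22, -2.222, 0.0]
contact_force: [0.0, -0.4, 0.5]
finger_gap: 48.5
grasp_force: 0.0
```

Request:
{"name": "move_arm", "arguments": {"increments": [[0,0,-0.02,0,0,0],[0,0,-0.05,0,0,0],[0,0,-0.09,0,0,0],[0,0,-0.13,0,0,0],[0,0,-0.15,0,0,0],[0,0,-0.15,0,0,0],[0,0,-0.15,0,0,0],[0,0,-0.15,0,0,0]]}}

```text
time_s: 29.15
tool_pos: [430.9, 272.8, 233.6]
orientation: [-2.22, -2.222, 0.003]
contact_force: [0.6, 0.2, 1.0]
finger_gap: 49.9
grasp_force: 0.0
```

```bash
cat > sleeve.py <<'E'
from h import *
def sleeve(name,x,y,z,n=60):
    c=shot('wrist',name);p=proj(c,[x,y,z]);g=c['color'].max(2)
    m=(g<45).astype(np.uint8);u,v=p.round().astype(int)
    w=np.zeros_like(m);w[v-32:v+32,u-25:u+25]=m[v-32:v+32,u-25:u+25]
    for k in sorted(cv2.findContours(w,0,2)[0],key=cv2.contourArea)[-3:]:
        r=cv2.minAreaRect(k);print('pred',p.round(1),'rect',np.round(r[0],1),np.round(r[1],1),round(r[2],1),'world',atz(c,r[0],z).round(1))
    return c
E
python3 - <<'E'
from sleeve import *
sleeve('w11.png',432,273,95)
goal(400,-20,240,105)
E
```

```text
pred [280.8 198.6] rect [277. 209.] [2. 0.] -90.0 world [428.1 261.9  95. ]
pred [280.8 198.6] rect [277.5 193.5] [25.  3.] 90.0 world [428.6 278.4  95. ]
pred [280.8 198.6] rect [284.5 198.2] [ 5.8 26.4] 6.8 world [435.8 273.4  95. ]
at [430.6 272.6 232.8] t 29.2 F [-1.3 -0.1 -0.3] gap 49.9 inc [-0.2926 -0.0309 -0.0066] [-0.0035  0.0012 -0.2608]
```

```bash
sed -i 's/g<45/g<70/' sleeve.py; python3 - <<'E'
from sleeve import *
goal(445,-152.5,240,104.8)
E
```

```text
at [430.6 272.6 232.8] t 29.2 F [-1.3 -0.1 -0.3] gap 49.9 inc [-0.4252  0.014  -0.0066] [-0.0035  0.0012 -0.2573]
```

Request:
{"name": "move_arm", "arguments": {"increments": [[-0.425,0.014,-0.006,0,0,-0.257],[-0.425,0.014,-0.006,0,0,-0.257],[-0.425,0.014,-0.006,0,0,-0.257],[-0.425,0.014,-0.006,0,0,-0.257],[-0.425,0.014,-0.006,0,0,-0.257],[-0.425,0.014,-0.006,0,0,-0.257],[-0.425,0.014,-0.006,0,0,-0.257],[-0.425,0.014,-0.006,0,0,-0.257]]}}

```text
time_s: 29.87
tool_pos: [441.2, -53.0, 237.4]
orientation: [-1.915, -2.486, 0.002]
contact_force: [1.5, -0.5, -1.0]
finger_gap: 50.3
grasp_force: 0.0
```

```bash
python3 - <<'E'
from sleeve import *
goal(445,-152.5,235,104.8)
E
```

```text
at [441.2 -53.  237.4] t 29.87 F [ 1.5 -0.5 -1. ] gap 50.3 inc [-0.0972 -0.0217  0.0023] [-0.003  -0.0018 -0.0002]
```

Request:
{"name": "move_arm", "arguments": {"increments": [[-0.04,-0.01,0,0,0,0],[-0.075,-0.018,0,0,0,0],[-0.097,-0.022,0,0,0,0],[-0.097,-0.022,0,0,0,0],[-0.097,-0.022,0,0,0,0],[-0.097,-0.022,0,0,0,0],[-0.097,-0.022,0,0,0,0],[-0.097,-0.022,0,0,0,0]]}}

```text
time_s: 30.53
tool_pos: [446.1, -149.5, 239.3]
orientation: [-1.914, -2.49, 0.0]
contact_force: [0.3, 0.1, 0.6]
finger_gap: 50.2
grasp_force: 0.0
```

```bash
python3 - <<'E'
from sleeve import *
c=sleeve('w12.png',445,-152.5,110)
goal(445,-152.5,101,104.8)
g=c['color'].max(2);u,v=proj(c,[445,-152.5,110]).round().astype(int)
print(u,v);print('\n'.join(' '.join('%3d'%k for k in r) for r in g[v-44:v+36:4,u-14:u+15:2]))
E
```

```text
pred [277.5 203.8] rect [259. 225.] [0. 0.] 0.0 world [ 432.5 -179.   110. ]
pred [277.5 203.8] rect [268.  197.5] [51. 32.] 90.0 world [ 434.2 -148.7  110. ]
at [ 446.2 -149.6  239.5] t 30.58 F [0.  0.1 0.3] gap 50.2 inc [-0.0025 -0.0018  0.1385] [-0.0002 -0.0002  0.0016]
277 204
 54  54  56  57  54  47 245 232 121  96  96  95  97  95  95
 52  53  53  57  55  66 245 233 123 101  97  92  92  98 101
 52  58  56  53 102  97 245 232 124 101  97  96  96  95  96
 52  55  55  68  97  88 244 232 121  98  97  91  97  97  91
 56  58  55 102  96  88 243 233 122  96  93  95  96  99  97
 57  54 100 101  96  88 242 233 121  89  92  96  95 100  95
 59  55  70  93  93  90 240 233 123  98  97  95  97  99 100
 53  52  96  97  84  12 126 144  66  19 100  97  96  97  92
 53  55  57 106  47  34  39  40  31  21  61  95  91  94  92
 54  56  75 101  43  34  41  40  31  24  55  87  87 100  97
 53  53  55  72  46  35  41  38  32  20  70  98  94  92  99
 55  55  53  55  41  38  43  39  29  21  67  98  92  95  96
 54  54  54  59  39  37  42  38  30  19  70  97  92  97  95
 58  56  56  57  39  37  42  41  30  20  67  98  99 102 101
 85  56  60  57  55  47 121 126  57  50  74  98  93  88 100
 83  82  81  83  86  87 199 233 122  83  81 108 109 113 115
 85  84  85  87  86  81 198 232 122 104 108 109 116 122 122
234 172  78  75  79  84 197 232 126  99  88 104  77 199 229
 99  94  94 103 106 120 207 232 126  97  85  92  93  89  95
 92  95 100  98  97  91 184 233 126 102 100 100  98 104 106
```

Request:
{"name": "move_arm", "arguments": {"increments": [[-0.0015,-0.002,0.03,0,0,0],[-0.0015,-0.002,0.06,0,0,0],[-0.0015,-0.002,0.09,0,0,0],[-0.0015,-0.002,0.11,0,0,0],[-0.0015,-0.002,0.116,0,0,0],[-0.0015,-0.002,0.116,0,0,0],[-0.0015,-0.002,0.116,0,0,0],[-0.0015,-0.002,0.116,0,0,0]]}}

```text
time_s: 31.25
tool_pos: [446.0, -153.0, 125.8]
orientation: [1.914, 2.487, 0.001]
contact_force: [0.4, -0.1, 0.1]
finger_gap: 49.8
grasp_force: 0.0
```

Request:
{"name": "move_arm", "arguments": {"increments": [[0,0,0,0,0,0],[0,0,0,0,0,0],[0,0,0,0,0,0],[0,0,0,0,0,0]]}}

```text
time_s: 31.58
tool_pos: [444.9, -152.8, 124.4]
orientation: [1.917, 2.488, 0.0]
contact_force: [0.9, -0.3, 0.0]
finger_gap: 50.4
grasp_force: 0.0
```

```bash
python3 - <<'E'
from sleeve import *
goal(444.8,-151.6,101,104.8)
E
```

```text
at [ 444.9 -152.8  124.4] t 31.58 F [ 0.9 -0.3  0. ] gap 50.4 inc [0.0012 0.0002 0.0234] [ 0.0008  0.0007 -0.0003]
```

Request:
{"name": "move_arm", "arguments": {"increments": [[0.001,0,0.006,0,0,0],[0.001,0,0.012,0,0,0],[0.001,0,0.018,0,0,0],[0.001,0,0.022,0,0,0],[0.001,0,0.023,0,0,0],[0.001,0,0.023,0,0,0],[0.001,0,0.023,0,0,0]]}}

```text
time_s: 32.17
tool_pos: [444.3, -151.7, 100.6]
orientation: [-1.917, -2.488, 0.0]
contact_force: [-0.0, -0.2, 1.4]
finger_gap: 49.7
grasp_force: 0.0
```

Request:
{"name": "move_arm", "arguments": {"increments": [[0,0,0,0,0,0],[0,0,0,0,0,0],[0,0,0,0,0,0],[0,0,0,0,0,0],[0,0,0,0,0,0],[0,0,0,0,0,0],[0,0,0,0,0,0],[0,0,0,0,0,0]], "hand": 0.0}}

```text
time_s: 32.83
tool_pos: [444.3, -151.7, 100.7]
orientation: [-1.917, -2.489, 0.0]
contact_force: [-0.3, -0.1, 0.9]
finger_gap: 11.5
grasp_force: 30.0
```

Request:
{"name": "move_arm", "arguments": {"increments": [[0,0,0,0,0,0],[0,0,0,0,0,0],[0,0,0,0,0,0]]}}

```text
time_s: 33.08
tool_pos: [444.3, -151.7, 100.7]
orientation: [-1.917, -2.489, 0.0]
contact_force: [-0.0, -0.4, 0.2]
finger_gap: 11.1
grasp_force: 30.0
```

Request:
{"name": "move_arm", "arguments": {"increments": [[0,0,-0.02,0,0,0],[0,0,-0.05,0,0,0],[0,0,-0.08,0,0,0],[0,0,-0.11,0,0,0],[0,0,-0.14,0,0,0],[0,0,-0.16,0,0,0],[0,0,-0.16,0,0,0],[0,0,-0.16,0,0,0]]}}

```text
time_s: 33.75
tool_pos: [444.8, -151.9, 261.3]
orientation: [1.916, 2.487, 0.001]
contact_force: [-0.1, -0.6, -1.9]
finger_gap: 11.4
grasp_force: 30.0
```

```bash
python3 - <<'E'
from sleeve import *
goal(370,0,260,90)
E
```

```text
at [ 444.8 -151.9  261.3] t 33.75 F [-0.1 -0.6 -1.9] gap 11.4 inc [ 0.1659 -0.0335  0.001 ] [0.0018 0.0011 0.258 ]
```

Request:
{"name": "move_arm", "arguments": {"increments": [[0.166,-0.034,0,0,0,0.258],[0.166,-0.034,0,0,0,0.258],[0.166,-0.034,0,0,0,0.258],[0.166,-0.034,0,0,0,0.258],[0.166,-0.034,0,0,0,0.258],[0.166,-0.034,0,0,0,0.258]]}}

```text
time_s: 34.25
tool_pos: [367.6, 1.8, 258.2]
orientation: [-2.215, -2.225, 0.003]
contact_force: [-0.5, -0.9, -1.9]
finger_gap: 11.1
grasp_force: 30.0
```

```bash
python3 - <<'E'
from sleeve import *
goal(432,265,250,90)
E
```

```text
at [367.6   1.8 258.2] t 34.25 F [-0.5 -0.9 -1.9] gap 11.1 inc [0.2629 0.0656 0.0081] [-0.0028 -0.0003  0.0042]
```

Request:
{"name": "move_arm", "arguments": {"increments": [[0.264,0.064,0,0,0,0],[0.264,0.064,0,0,0,0],[0.264,0.064,0,0,0,0],[0.264,0.064,0.01,0,0,0],[0.264,0.064,0.02,0,0,0],[0.264,0.064,0.03,0,0,0],[0.264,0.064,0.03,0,0,0],[0.264,0.064,0.03,0,0,0]]}}

```text
time_s: 34.92
tool_pos: [433.0, 266.1, 225.7]
orientation: [-2.216, -2.222, 0.01]
contact_force: [-1.5, -2.1, -1.2]
finger_gap: 11.0
grasp_force: 30.0
```

Request:
{"name": "move_arm", "arguments": {"increments": [[0,0,0,0,0,0],[0,0,0,0,0,0],[0,0,0,0,0,0],[0,0,0,0,0,0],[0,0,0,0,0,0],[0,0,0,0,0,0],[0,0,0,0,0,0]]}}

```text
time_s: 35.5
tool_pos: [433.3, 263.7, 231.2]
orientation: [2.222, 2.22, 0.001]
contact_force: [-0.6, 0.0, -1.8]
finger_gap: 11.2
grasp_force: 30.0
```

```bash
python3 - <<'E'
from h import *
import pickle
goal(432,273,213,90)
c=shot('wrist','w13.png');pickle.dump(c,open('w13.pkl','wb'))
t=monitor.read_state()['tool_pos']
g=c['color'].max(2)
print(t.round(1));
q=t+[0,0,48-100.7]
for n,p in dict(heldL=q+[-54,0,0],heldR=q+[54,0,0],heldF=q+[0,54,0],thL=[432-45,273,47],thR=[432+45,273,47],slv=[432,273,95],thF=[432,273+45,47]).items():
    u,v=proj(c,p);print(n,round(u,1),round(v,1))
    u,v=int(round(u)),int(round(v))
    print('  row',u-12,g[v,u-12:u+13]) if n[-1]!='F' else print('  col',v-12,g[v-12:v+13,u+ (18)])
E
```

```text
at [433.3 263.7 231.2] t 35.5 F [-0.6  0.  -1.8] gap 11.2 inc [ 0.0093 -0.0013  0.0182] [ 0.0009 -0.0004 -0.0007]
[433.2 263.8 231.1]
heldL 208.5 225.1
  row 197 [ 70  73  75  71  66  62  86 123 183 252 250 229 151  93  87  90  91  87
  90  89  88  86  87  89  90]
heldR 350.4 225.1
  row 338 [ 68  69  70  69  67  67  73 107 141 162 159 105  57  59  61  65  65  64
  64  63  62  59  62  60  63]
heldF 279.5 153.4
  col 141 [203 205 216 224 254 194 244 248 203 191 198 204 196 106  80 173 235 244
 244 217 133 179 205 208 206]
thL 239.6 182.1
  row 228 [255 254 253 253 254 254 254 254 255 255 255 255 244 252 182  85  89  89
 114 226 255 201  94  91 113]
thR 316.8 182.1
  row 305 [ 68 101 158 157 177 205 156  68  67  64  91 148 163 178 215 207 202 188
 181 190 201 193 159 128  57]
slv 278.1 190.6
  row 266 [209 207 206 206 208 195 125   8  34  88 123 136 150 165 166 162 156 118
  94 252 255 255 255 255 255]
thF 278.1 142.7
  col 131 [255 255 255 255 255 255 229 212 210 206 203 201 206 200 174 235 249 229
 208 212 207 205 148  91 100]
```

```bash
cat > fit.py <<'E'
from h import *
from scipy.ndimage import map_coordinates
def ringfit(c,x,y,z,ro,a0=0,a1=360,s=6,zs=(0,)):
    g=cv2.GaussianBlur(c['color'].min(2).astype(float),(3,3),0)
    th=np.radians(np.arange(a0,a1,2));best=[]
    def smp(cx,cy,r,z):
        P=np.c_[cx+r*np.cos(th),cy+r*np.sin(th),np.full(len(th),z),np.ones(len(th))]@c['view'].T
        f=K(c);u=c['cx']+f*P[:,0]/-P[:,2];v=c['cy']-f*P[:,1]/-P[:,2]
        return map_coordinates(g,[v,u],order=1,mode='nearest')
    for dz in zs:
     for dx in np.arange(-s,s+.1,.5):
      for dy in np.arange(-s,s+.1,.5):
        b=smp(x+dx,y+dy,ro-1,z+dz);i=smp(x+dx,y+dy,ro-4,z+dz);o=smp(x+dx,y+dy,ro+2.5,z+dz)
        best.append((np.clip(b-i,-60,60).mean()+np.clip(b-o,-60,60).mean(),x+dx,y+dy,z+dz))
    best.sort(reverse=True);return np.round(best[:3],1)
E
python3 - <<'E'
from fit import *
import pickle
c=pickle.load(open('w13.pkl','rb'))
print('held',ringfit(c,433.2,263.8,231.1-52.7,54,-5,185))
print('third',ringfit(c,432,273,47,45,0,180))
g=c['color'].max(2);print(g[170:212,274])
w=pickle.load(open('w10.pkl','rb'))
print('w10 held3 (tcp 436.5 265.8)',ringfit(w,436.5,265.8,192.1-39,45,-5,185),'second',ringfit(w,432,273,41,36))
w=pickle.load(open('w8.pkl','rb'));print('w8 second',ringfit(w,432,273,41,36),'small',ringfit(w,432,272,35,27))
E
```

```text
held [[101.9 431.7 263.8 178.4]
 [101.5 431.7 263.3 178.4]
 [101.1 431.2 263.8 178.4]]
third [[ 68.5 432.5 273.5  47. ]
 [ 66.7 432.5 274.   47. ]
 [ 66.7 432.  273.5  47. ]]
[190 198 213 137 135 137 135 134 134 134 131 130 131 131 132 136  48  36
  35  33  36  34  35  36  38  35  37  35  36  36  32  25  17 165 100  90
  89  89  86 215 240 129]
w10 held3 (tcp 436.5 265.8) [[ 95.1 437.  266.8 153.1]
 [ 94.3 436.5 266.8 153.1]
 [ 93.5 437.  266.3 153.1]] second [[ 60.3 431.  272.   41. ]
 [ 60.2 431.5 272.   41. ]
 [ 58.6 431.5 271.5  41. ]]
w8 second [[ 85.3 431.  272.   41. ]
 [ 84.2 431.  271.5  41. ]
 [ 83.9 430.5 272.   41. ]] small [[ 96.9 432.  271.   35. ]
 [ 96.9 432.  270.5  35. ]
 [ 94.7 432.5 271.   35. ]]
```

Held largest is centred at TCP + (-1.6, -0.2), and the third at (432.4, 273.5). Aiming the TCP at (434.2, 273.7).

Request:
{"name": "move_arm", "arguments": {"increments": [[0.003,0.001,0.004,0,0,0],[0.007,0.001,0.01,0,0,0],[0.01,0.001,0.014,0,0,0],[0.01,0.001,0.016,0,0,0],[0.01,0.001,0.016,0,0,0],[0.01,0.001,0.016,0,0,0],[0.01,0.001,0.016,0,0,0],[0.01,0.001,0.016,0,0,0]]}}

```text
time_s: 36.22
tool_pos: [434.3, 274.2, 215.0]
orientation: [2.221, 2.221, 0.001]
contact_force: [0.1, -0.7, -2.1]
finger_gap: 11.1
grasp_force: 30.0
```

```bash
python3 - <<'E'
from fit import *
goal(434.2,273.7,106,90)
c=shot('wrist','w14.png');t=monitor.read_state()['tool_pos'];print(t)
print('held',ringfit(c,*(t+[-1,0,-52.7]),54,-5,185),ringfit(c,432,273,47,45,0,180))
E
```

```text
at [434.3 274.2 215. ] t 36.22 F [ 0.1 -0.7 -2.1] gap 11.1 inc [-5.00e-04 -1.00e-04  1.09e-01] [ 0.0005 -0.0002  0.    ]
[434.28105019 274.13108484 215.02296244]
held [[100.7 432.8 274.1 162.3]
 [100.2 432.3 274.1 162.3]
 [ 99.1 432.3 273.6 162.3]] [[ 75.9 432.5 273.5  47. ]
 [ 74.1 432.  273.5  47. ]
 [ 73.5 432.5 273.   47. ]]
```

Held ring (432.6, 274) is over the third (432.4, 273.5). Lowering slowly.

Request:
{"name": "move_arm", "arguments": {"increments": [[0,0,0.004,0,0,0],[0,0,0.01,0,0,0],[0,0,0.018,0,0,0],[0,0,0.026,0,0,0],[0,0,0.034,0,0,0],[0,0,0.041,0,0,0],[0,0,0.047,0,0,0],[0,0,0.05,0,0,0]]}}

```text
time_s: 36.93
tool_pos: [433.5, 273.8, 163.2]
orientation: [-2.221, -2.221, 0.003]
contact_force: [0.1, 0.1, -2.4]
finger_gap: 10.8
grasp_force: 30.0
```

Request:
{"name": "move_arm", "arguments": {"increments": [[0,0,0.004,0,0,0],[0,0,0.011,0,0,0],[0,0,0.019,0,0,0],[0,0,0.027,0,0,0],[0,0,0.035,0,0,0],[0,0,0.042,0,0,0],[0,0,0.049,0,0,0],[0,0,0.053,0,0,0]]}}

```text
time_s: 37.6
tool_pos: [433.6, 273.9, 110.3]
orientation: [-2.221, -2.221, 0.002]
contact_force: [-0.3, 1.1, -1.1]
finger_gap: 11.4
grasp_force: 30.0
```

Request:
{"name": "move_arm", "arguments": {"increments": [[0,0,0.002,0,0,0],[0,0,0.004,0,0,0],[0,0,0.0055,0,0,0],[0,0,0.0065,0,0,0],[0,0,0.0065,0,0,0],[0,0,0.0065,0,0,0]]}}

```text
time_s: 38.1
tool_pos: [434.7, 274.4, 107.4]
orientation: [2.221, 2.221, 0.002]
contact_force: [-3.4, -2.0, 7.3]
finger_gap: 11.3
grasp_force: 30.0
```

Request:
{"name": "move_arm", "arguments": {"increments": [[0,0,0,0,0,0],[0,0,0,0,0,0],[0,0,0,0,0,0],[0,0,0,0,0,0],[0,0,0,0,0,0],[0,0,0,0,0,0],[0,0,0,0,0,0],[0,0,0,0,0,0]], "hand": 0.05}}

```text
time_s: 38.77
tool_pos: [434.1, 274.1, 105.1]
orientation: [-2.221, -2.221, 0.0]
contact_force: [0.8, -1.5, 0.9]
finger_gap: 49.8
grasp_force: 0.0
```

Request:
{"name": "move_arm", "arguments": {"increments": [[0,0,-0.02,0,0,0],[0,0,-0.05,0,0,0],[0,0,-0.09,0,0,0],[0,0,-0.12,0,0,0],[0,0,-0.15,0,0,0],[0,0,-0.15,0,0,0],[0,0,-0.15,0,0,0],[0,0,-0.15,0,0,0]]}}

```text
time_s: 39.43
tool_pos: [433.8, 273.9, 254.5]
orientation: [-2.221, -2.221, 0.001]
contact_force: [-0.5, 0.3, -0.3]
finger_gap: 50.4
grasp_force: 0.0
```

Request:
{"name": "move_arm", "arguments": {"increments": [[0,0,0,0,0,0],[0,0,0,0,0,0],[0,0,0,0,0,0],[0,0,0,0,0,0],[0,0,0,0,0,0]]}}

```text
time_s: 39.85
tool_pos: [433.9, 274.0, 254.6]
orientation: [-2.221, -2.221, 0.002]
contact_force: [-0.8, -0.4, 0.4]
finger_gap: 49.7
grasp_force: 0.0
```

```bash
python3 - <<'E'
from fit import *
c=shot('wrist','w15.png');s=shot('scene','s15.png');t=shot('top','t15.png');goal(434,274,250,90)
for n,r,h in(('small',27,35),('second',36,41),('third',45,47),('large',54,53)):
    print(n,ringfit(c,432,273,h,r,zs=(-6,-3,0,3,6))[:2].tolist(),'scene',ringfit(s,432,270,h,r,180,360,8,zs=(-4,0,4))[0])
from sleeve import sleeve
sleeve('w16.png',432,273,115)
E
```

```text
at [434.1 274.1 255.1] t 40.0 F [-0.1 -0.2  0. ] gap 50.0 inc [-0.0001 -0.0001  0.0051] [-0.0001  0.0001  0.    ]
small [[82.0, 432.0, 271.0, 35.0], [81.8, 432.0, 271.5, 38.0]] scene [ 18.3 432.  267.   39. ]
second [[100.1, 431.5, 271.5, 38.0], [100.0, 431.0, 272.0, 41.0]] scene [ 19.4 430.5 270.   45. ]
third [[107.6, 432.5, 273.5, 44.0], [107.4, 433.0, 273.5, 44.0]] scene [ 25.6 435.  275.   47. ]
large [[92.7, 431.0, 273.0, 53.0], [92.3, 431.0, 273.5, 56.0]] scene [ 28.8 431.5 271.   57. ]
pred [277.5 199.6] rect [277.5 195.5] [11.7 33.3] 2.5 world [432.  277.4 115. ]
```

```bash
python3 - <<'E'
from fit import *
c=shot('wrist','w17.png');g=c['color'].max(2)
for y in(-14,0,14):print(proj(c,[432,273+y,115]).round(1))
print(g[168:226,272]);print(g[168:226,281])
# tilted ring fit: z = 53 + a*(x-cx)+b*(y-cy)
from scipy.ndimage import map_coordinates
G=cv2.GaussianBlur(c['color'].min(2).astype(float),(3,3),0);th=np.radians(np.arange(0,360,2));f=K(c)
def sc(cx,cy,z,a,b,ro=54):
    def s(r):
        X=r*np.cos(th);Y=r*np.sin(th);P=np.c_[cx+X,cy+Y,z+a*X+b*Y,0*X+1]@c['view'].T
        return map_coordinates(G,[c['cy']-f*P[:,1]/-P[:,2],c['cx']+f*P[:,0]/-P[:,2]],order=1)
    m=s(ro-1);return np.clip(m-s(ro-4),-60,60).mean()+np.clip(m-s(ro+2.5),-60,60).mean()
R=[(sc(431+dx,273+dy,53+dz,a,b),431+dx,273+dy,53+dz,a,b) for dx in(-1,-.5,0,.5,1) for dy in(-2,-1,0,1,2) for dz in(-2,0,2,4) for a in(-.06,-.03,0,.03,.06) for b in(-.06,-.03,0,.03,.06)]
R.sort(reverse=True);print(np.round(R[:8],2))
E
```

```text
[277.4 212.6]
[277.4 199.6]
[277.4 186.3]
[241 238 241 239 238 235 231 226 228 235 234 220 215 153 143 144 151 153
 108  33  38  39  42  40  39  38  42  41  39  41  39  42  41  43  43  38
  35  34  37  39  42  43  40  34 142 241 135 112 112  94 226 255 239 127
 111 114 113 116]
[201 235 255 255 255 255 255 255 255 255 225  36   0   0   8  20  33  32
  24  24  33  32  28  31  33  30  30  30  31  29  29  31  28  29  30  28
  29  27  26  27  26  24  22  22  52 141 112 102 102 102 112 179 169 113
 105 105 107 104]
[[ 9.440e+01  4.310e+02  2.730e+02  5.700e+01 -3.000e-02  6.000e-02]
 [ 9.387e+01  4.315e+02  2.730e+02  5.700e+01 -6.000e-02  6.000e-02]
 [ 9.386e+01  4.310e+02  2.730e+02  5.500e+01 -3.000e-02  3.000e-02]
 [ 9.373e+01  4.310e+02  2.730e+02  5.500e+01 -3.000e-02  0.000e+00]
 [ 9.373e+01  4.310e+02  2.730e+02  5.500e+01  0.000e+00  3.000e-02]
 [ 9.370e+01  4.315e+02  2.730e+02  5.500e+01 -6.000e-02  3.000e-02]
 [ 9.360e+01  4.310e+02  2.730e+02  5.700e+01 -6.000e-02  6.000e-02]
 [ 9.336e+01  4.315e+02  2.730e+02  5.500e+01 -6.000e-02  0.000e+00]]
```

The largest's sleeve spans rows 187–212 against a predicted 186–213. It's upright over (432,273), all four rings are concentric at their expected heights, and the gripper is clear. Handing in.

```bash
python3 -c "
from plant import job_done
print(job_done())"
```

```text
the job is handed in; nothing more can be done
None
```

All four cutters are nested upright near the middle of the tray, set down in order from smallest to largest; the pot and spice jar were left alone, and the job was handed in at about 40 s of the 125 s limit.

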